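# Re-seat four watch movements on their own stands

### The arm

A 6-joint arm with a two-finger parallel gripper is mounted at the origin on the work surface. World frame = base frame: x ahead of the robot, y to its left, z up, the work surface at z = 0. Lengths are in m, angles in degrees, forces in N, time in s.
With the tool pointing down it reaches from about 0.35 to 0.875 m from the base axis. Payload 4.2 kg.
Tool frame: the origin (TCP) lies midway between the tips of the shut fingers; the grasp point (between the pads) lies 19 mm behind it; y points along the fingers, x is the direction in which the jaws open and shut, and the axes are right-handed (so a half turn about y gives the same grasp; the last joint's range is limited). The gripper opens to 85 mm and grips with 20 to 120 N. Pads are 22 mm wide; open, the fingers measure 114 mm over their backs; the gripper's body (76 mm by 85 mm) begins 54 mm behind the grasp point. The pads swing forward as they close: fully open they stand 13 mm farther back than shut.
Start: joints at [86.608, 22.042, 0.453, 0, -68.411, -14.817], TCP at [0.195, 0.594, 0.231] pointing down, gripper open.
Joint ranges: [-179.83, 179.83], [-69.29, 118.12], [-61.27, 80.66], [-181.25, 117.63], [-171.15, -9.14], [-177.46, 177.46]. Speed limits (degrees/s): [159.86, 159.86, 180, 180, 180, 180].

### API

Orientations are given as a 3x3 rotation matrix whose columns are the frame's x, y, z axes.
In Python, from workcell import status, get_image, get_calibration, ctrl, boxes_of gives the robot as it stands.
- The arm moves only by the tool send_rows, never from a script. Its argument "targets" is a list that holds one entry, the list of rows, each a list of 5 numbers: the shift along the tool's x, y, z in units of 40 cm (1.0 is 40 cm), then the turn about the tool's y in units of 90 degrees (1.0 is 90 degrees), then the gripper command: -1 is fully open, 1 is shut, values between are in proportion. In form: [[[dx, dy, dz, spin, gripper], ...]]. A call has 1 to 20 rows; each row is the pose to reach, as a shift and turn from the pose commanded when the call began, along the tool's axes at that moment; what a row does not reach only later rows make up. A row lasts 1/10 s, in which the tool goes at most 50 mm and 8.59 degrees, less where a joint would pass 70% of its speed; a pose out of reach is approached as far as the arm can. A call with a number of a shift or a turn outside -1 to 1 is refused whole. A call with a gripper value outside its range is refused whole. The fingers move at their own pace and stop on an object; "squeeze" is the grip in N (left out, the last holds). Time passes only in rows, so rows that repeat a pose let the fingers close. It gives the time, the measured TCP pose, the force and the opening at its end, in the units of the state.
- status.get_state(): the state, without advancing time (a new reading comes with each control period).
- get_image(name): name is "side" or "top"; returns the picture (400x640x3 uint8, red, green, blue); there is no depth.
- get_calibration(name): a dict with "fov_y" (degrees; the focal length in pixels is half the picture's height over the tangent of half this angle, whatever the lens; pixels are square), "cx", "cy" (the principal point, pixels), "k1" (the pictures are not rectified: a ray, as slopes to the right and down, at radius r is drawn at 1 + k1 r^2 times it, then the intrinsics apply), "R" (3x3) and "t" (3): a world point X has camera coordinates R X + t. Camera axes: x right, y down, z forward; pixel columns grow to the right and rows downward; lengths in m; the calibration is good to about 2 mm. A picture is of the moment at which its call begins. get_calibration takes no time and is no camera call.
- ctrl.close_job(): hands the job in, once; it reports no verdict.
Trained networks look in the newest picture that a camera, given by its name, has taken for a name from the list of things; names that differ only in an ending like _2 or _b are one class to them, and where a whole thing is asked for, a point or a joint stands for the part that bears it (a point fixed in the world has none). Each returns a list of dicts, best first, with "p" (0 to 1); they miss things now and then, are a little off and sometimes report something else, mostly with a low value. They report only what shows in the picture. A call takes as long as a camera call. They do not tell look-alikes from the thing itself.
- boxes_of(camera, query): "location" ([column, row] in pixels, amid what is visible of it).
The state is a dict: "time": time; "joint_pos": joint angles; "qvel": joint speeds; "joint_torque": joint torques, N m; "tcp_pos": TCP position; "eef_rot": TCP orientation; "contact_force": force on the tool from outside, world axes, zero at the start; "moment": the same for the moment, N m; "gripper_width": finger opening in m.
Only numpy, scipy, OpenCV 4.12 (cv2) and the standard library are available. Lean on these libraries where they do the work, as an engineer would, in place of code of your own. Each camera call takes 0.05 s, during which the arm holds its last target.

### The job

The four watch movement holders stand on each other's stands. Put each one, upright and centred, on the stand of its own shape (large round on the large round stand, square on the square, oblong on the oblong, small round on the small round), parking on the empty hexagonal stand where you need a free spot. Set them down rather than drop them, never tip one over, and leave the glass dust dome where it is.

Things in the scene. Friction and masses are not known exactly. Their poses are not given: they have to be found in the camera images.
- large_round: Steel holder with a watch movement (brass plate) on top; 26 mm high (details rise 3 mm more), about 140 g. Large round one, 50 mm in diameter. Two brass clamp screws (7 mm diameter, 13 mm above the underside) stick out 7 mm mid-side at +y and -y; grip across x, where the sides are smooth. Origin: centre of the underside; z up. Starts near the centre of a stand not its own.
- square: Steel holder with a watch movement (brass plate) on top; 26 mm high (details rise 3 mm more), about 140 g. Square one, 42 mm by 42 mm. Two brass clamp screws (7 mm diameter, 13 mm above the underside) stick out 7 mm mid-side at +y and -y; grip across x, where the sides are smooth. Origin: centre of the underside; z up. Starts near the centre of a stand not its own.
- oblong: Steel holder with a watch movement (brass plate) on top; 26 mm high (details rise 3 mm more), about 140 g. Oblong, 34 mm along x by 60 mm along y. Two brass clamp screws (7 mm diameter, 13 mm above the underside) stick out 7 mm mid-side at +y and -y; grip across x, where the sides are smooth. Origin: centre of the underside; z up. Starts near the centre of a stand not its own.
- small_round: Steel holder with a watch movement (brass plate) on top; 26 mm high (details rise 3 mm more), about 70 g. Small round one, 32 mm in diameter. Two brass clamp screws (7 mm diameter, 13 mm above the underside) stick out 7 mm mid-side at +y and -y; grip across x, where the sides are smooth. Origin: centre of the underside; z up. Starts near the centre of a stand not its own.
- stand_large_round: Fixed flat white stand, 12 mm high, grey inlay on its flat top. Large round disc, 90 mm in diameter. Origin: centre of its underside on the bench; z up, the top at z = 12 mm. Starts with a wrong holder on it.
- stand_square: Fixed flat white stand, 12 mm high, grey inlay on its flat top. Square, 80 mm by 80 mm. Origin: centre of its underside on the bench; z up, the top at z = 12 mm. Starts with a wrong holder on it.
- stand_oblong: Fixed flat white stand, 12 mm high, grey inlay on its flat top. Oblong, 104 mm along its x and 56 mm along its y. Origin: centre of its underside on the bench; z up, the top at z = 12 mm. Starts with a wrong holder on it.
- stand_small_round: Fixed flat white stand, 12 mm high, grey inlay on its flat top. Small round disc, 62 mm in diameter. Origin: centre of its underside on the bench; z up, the top at z = 12 mm. Starts with a wrong holder on it.
- stand_hexagon: Fixed flat white stand, 12 mm high, grey inlay on its flat top. Regular hexagon, 80 mm across flats. Origin: centre of its underside on the bench; z up, the top at z = 12 mm. Starts empty: the spare place for parking; no holder belongs on it.
- dust_dome: Loose glass dust dome with a knob, on a round white base 120 mm in diameter, 107 mm high in all, standing at the left of the work. Origin: centre of the underside. Not to be disturbed.
There are look-alikes about, which are no part of the job. What is shaped like the stand_large_round but green or yellow is not meant.

How it is judged (in metres and radians):
At the end, for the whole second after the job is handed in: Each of the four holders stands on the stand of its own shape, within 12 mm of its centre, upright (within 0.08 rad) and resting on its top (height within 3 mm), released and at rest; the hexagonal stand is therefore empty. Which way a holder is turned does not matter (horizontal distance between large_round and stand_large_round below 0.012 m and z of large_round in the frame of stand_large_round between 0.009 and 0.015 m and angle between each of large_round, square, oblong, small_round's own z axis and vertical below 0.08 rad and linear speed of each of large_round, square, oblong, small_round below 0.02 m/s and angular speed of each of large_round, square, oblong, small_round below 0.2 rad/s and contact force between each of large_round, square, oblong, small_round and the fingers below 0.05 N and horizontal distance between square and stand_square below 0.012 m and z of square in the frame of stand_square between 0.009 and 0.015 m and horizontal distance between oblong and stand_oblong below 0.012 m and z of oblong in the frame of stand_oblong between 0.009 and 0.015 m and horizontal distance between small_round and stand_small_round below 0.012 m and z of small_round in the frame of stand_small_round between 0.009 and 0.015 m); the robot touches nothing.
It fails at once if a holder is tipped by more than 0.6 rad (angle between any of large_round, square, oblong, small_round's own z axis and vertical above 0.6 rad).
It fails at once if a holder is dropped: it touches nothing while its underside is more than 40 mm above the bench (28 mm above the stands) ((height (world z) of large_round above 0.04 m and contact force between large_round and anything else below 0.02 N) or (height (world z) of square above 0.04 m and contact force between square and anything else below 0.02 N) or (height (world z) of oblong above 0.04 m and contact force between oblong and anything else below 0.02 N) or (height (world z) of small_round above 0.04 m and contact force between small_round and anything else below 0.02 N)).
It fails at once if the dust dome is moved by more than 20 mm (distance of dust_dome from where it was at the start of the episode above 0.02 m).
It also fails if it takes over 134 s, if anything falls off the work surface, if the arm or the gripper's body presses on something with over 40 N, if the wrist force passes 120 N, or if a joint passes its speed limit or range.

## Working session

There is one attempt and no reset: what is moved stays moved. The work goes in short steps, Python scripts to look and compute and a tool call to move; the robot and the scene stay as the last step left them, time stands still between calls to the robot, and variables do not carry over. Pictures are saved under pics/ and viewed, and the job is handed in when it is done.

Besides the shell and the picture viewer there is one more tool, called after ">>>" as name(argument=value, ...) on one line, values as JSON. send_rows: Moves the arm, as the interface text tells. Shifts and turns lie within -1 to 1; 1 stands for 40 cm of shift or 90 degrees of turn. Its arguments: {"type":"object","properties":{"targets":{"type":"array"},"squeeze":{"type":"number"}},"required":["targets"]}

```bash
mkdir -p pics; ls
python3 - <<'E'
from workcell import status, get_image, get_calibration, ctrl, boxes_of
import cv2, numpy as np
s=status.get_state()
print(s)
for n in ["top","side"]:
    im=get_image(n); cv2.imwrite(f"pics/{n}0.png",im[:,:,::-1]); print(n,get_calibration(n))
E
```

```text
pics
{'time': 0.0, 'joint_pos': array([ 8.66093020e+01,  2.20914538e+01,  3.80487237e-01, -2.86299109e-02,
       -6.84120696e+01, -1.48182953e+01]), 'qvel': array([ 0.03598167, -0.07431166,  0.02857964, -0.04855608, -0.0263675 ,
        0.01931779]), 'joint_torque': array([ 1.34973492e-03, -3.92293203e+01,  1.88402706e+01,  4.18639988e+00,
       -4.56616443e-03,  9.82123076e-07]), 'tcp_pos': array([0.19508524, 0.59316065, 0.23022006]), 'eef_rot': array([[-3.12658486e-01, -5.90824845e-04,  9.49865423e-01],
       [-9.49863071e-01, -2.11610160e-03, -3.12659029e-01],
       [ 2.19473846e-03, -9.99997587e-01,  1.00414420e-04]]), 'contact_force': array([-0.3197594 ,  0.2504306 ,  0.85130683]), 'moment': array([-0.04542624,  0.00409143, -0.01606817]), 'gripper_width': 0.08516913581107464}
top {'fov_y': 51.37425225209283, 'cx': 316.6534792094035, 'cy': 193.7768167335812, 'k1': -0.01815065265294288, 'R': array([[ 0.01131612, -0.99990721,  0.00758391],
       [-0.99384571, -0.01208268, -0.11011232],
       [ 0.11019374, -0.00629119, -0.99389022]]), 't': array([0.08471393, 0.48860762, 1.10790731])}
side {'fov_y': 42.452252978951044, 'cx': 317.417332412879, 'cy': 193.3243951105571, 'k1': -0.0016952081378478934, 'R': array([[ 0.86033175, -0.50928526, -0.02139628],
       [-0.3398295 , -0.54177384, -0.7687633 ],
       [ 0.37992787,  0.66866256, -0.63917539]]), 't': array([-0.37679832,  0.243613  ,  0.8705597 ])}
```

View pics/top0.png

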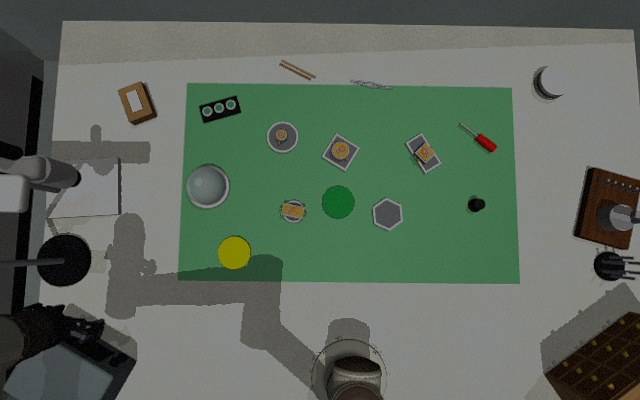

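View pics/side0.png

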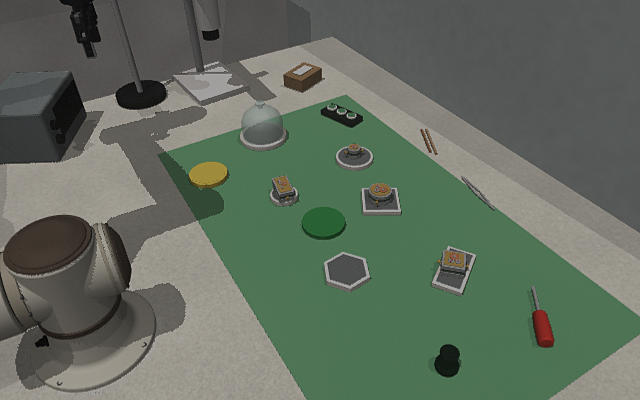

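```bash
cat > h.py <<'E'
from workcell import status, get_image, get_calibration, ctrl, boxes_of
import cv2, numpy as np
def K(n):
    c=get_calibration(n); f=200/np.tan(np.radians(c['fov_y']/2)); return c,f
def p2w(n,u,v,z):
    c,f=K(n); a=np.array([(u-c['cx'])/f,(v-c['cy'])/f]); s=a.copy()
    for _ in range(20): s=a/(1+c['k1']*(s@s))
    d=c['R'].T@np.array([s[0],s[1],1]); o=-c['R'].T@c['t']
    return (o+d*(z-o[2])/d[2])[:2]
def w2p(n,X):
    c,f=K(n); q=c['R']@np.array(X)+c['t']; s=q[:2]/q[2]; s=s*(1+c['k1']*(s@s))
    return s*f+[c['cx'],c['cy']]
E
python3 - <<'E'
from h import *
im=cv2.imread("pics/top0.png"); cv2.imwrite("pics/crop_top.png",cv2.resize(im[110:240,250:450],None,fx=4,fy=4,interpolation=cv2.INTER_CUBIC))
im=cv2.imread("pics/side0.png"); cv2.imwrite("pics/crop_side.png",cv2.resize(im[130:300,260:490],None,fx=3.4,fy=3.4,interpolation=cv2.INTER_CUBIC))
for q in ["large_round","square","oblong","small_round"]:
  for p,z in [("",.038),("stand_",.012)]:
    for cam in ["top","side"]:
      for b in boxes_of(cam,p+q)[:3]:
        print(cam,p+q,np.round(b['location'],1),round(b['p'],2),p2w(cam,*b['location'],z if p else .032).round(3))
for cam in ["top","side"]:
  for b in boxes_of(cam,"stand_hexagon")[:3]: print(cam,"hex",b,p2w(cam,*b['location'],.012).round(3))
E
```

```text
top large_round [340.9 148.4] 0.7 [0.613 0.025]
top large_round [290.6 211.6] 0.2 [0.438 0.16 ]
side large_round [379.9 196.3] 0.78 [0.601 0.015]
side large_round [285.5 191.2] 0.62 [0.44  0.137]
top stand_large_round [232.4 252.4] 0.89 [0.326 0.318]
top stand_large_round [337.3 201.5] 0.77 [0.468 0.033]
top stand_large_round [287.1 137.5] 0.71 [0.647 0.175]
side stand_large_round [209.4 173.8] 0.87 [0.33  0.309]
side stand_large_round [321.6 222.4] 0.84 [0.466 0.03 ]
top square [425.  152.3] 0.68 [ 0.606 -0.207]
side square [454.3 265.5] 0.89 [ 0.601 -0.214]
top stand_square [343.1 161.2] 0.85 [0.582 0.018]
side stand_square [377.4 209.7] 0.65 [0.586 0.001]
top oblong [291.3 212.3] 0.66 [0.436 0.158]
side oblong [283.1 190.4] 0.93 [0.437 0.142]
side stand_oblong [453.5 280. ] 0.67 [ 0.59  -0.228]
top small_round [278.2 130.9] 0.46 [0.66  0.199]
side small_round [353.9 151.7] 0.76 [0.646 0.181]
side small_round [377.8 208.8] 0.51 [ 0.574 -0.015]
top stand_small_round [293.8 218.4] 0.48 [0.42  0.152]
side stand_small_round [273.4 203.9] 0.76 [0.408 0.135]
side stand_small_round [282.8 188.1] 0.63 [0.45  0.172]
top hex {'location': [390.2, 218.9], 'p': 0.84} [ 0.422 -0.113]
top hex {'location': [335.8, 163.5], 'p': 0.71} [0.575 0.038]
side hex {'location': [347.0, 273.5], 'p': 0.77} [ 0.435 -0.114]
```

View pics/crop_top.png

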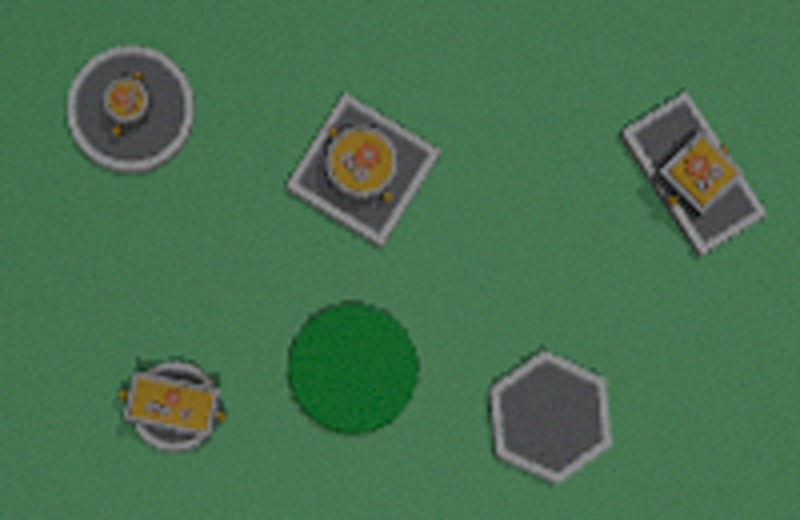

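View pics/crop_side.png

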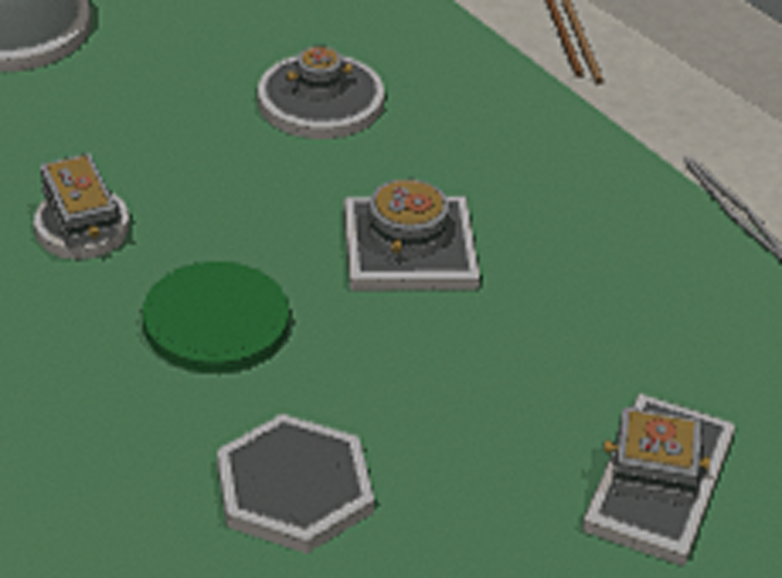

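```bash
cat > fit.py <<'E'
from h import *
C=lambda x,y:(250+(x+.5)/4-.5,110+(y+.5)/4-.5)
W=lambda x,y,z:p2w("top",*C(x,y),z)
st={'LR':W(130.5,109,.012),'SQ':np.mean([W(*p,.012) for p in [(347,93),(440,152),(382,244),(288,185)]],0),
'OB':np.mean([W(*p,.012) for p in [(686,93),(765,213),(702,254),(623,132)]],0),'SR':W(176,405,.012),'HX':W(551,416,.012)}
ho={'LR':((361,161),(333,131),(388,197)),'SQ':((702,172),(724,149),(673,201)),'OB':((172,403),(124,395),(221,415)),'SR':((126,99),(138,76),(118,131))}
H={}
for k,(c,a,b) in ho.items():
    c=W(*c,.039);a=W(*a,.025);b=W(*b,.025);d=b-a
    H[k]=(c,np.degrees(np.arctan2(d[1],d[0])),(a+b)/2,np.linalg.norm(d))
if __name__=="__main__":
    for k in st: print('stand',k,st[k].round(4))
    for k in H: print(k,H[k][0].round(4),H[k][1].round(1),H[k][2].round(4),H[k][3].round(4))
    # overlays
    for cam,(x0,x1,y0,y1),f in [("top",(250,450,110,240),4),("side",(260,490,130,300),3.4)]:
        im=cv2.resize(cv2.imread(f"pics/{cam}0.png")[y0:y1,x0:x1],None,fx=f,fy=f,interpolation=cv2.INTER_CUBIC)
        def pr(pts,col):
            q=np.array([(w2p(cam,p)-[x0,y0]+.5)*f-.5 for p in pts]);cv2.polylines(im,[q.round().astype(int)],True,col,1)
        t=np.linspace(0,2*np.pi,60)
        circ=lambda c,r,z:[(c[0]+r*np.cos(a),c[1]+r*np.sin(a),z) for a in t]
        def rect(c,lx,ly,yaw,z):
            y=np.radians(yaw);R=np.array([[np.cos(y),-np.sin(y)],[np.sin(y),np.cos(y)]])
            return [(*(np.array(c)+R@[sx*lx/2,sy*ly/2]),z) for sx,sy in [(1,1),(1,-1),(-1,-1),(-1,1)]]
        d=lambda p,q:(lambda v:np.degrees(np.arctan2(v[1],v[0])))(W(*q,.012)-W(*p,.012))
        pr(circ(st['LR'],.045,.012),(255,0,255));pr(circ(st['SR'],.031,.012),(255,0,255));pr(circ(st['HX'],.0462,.012)[:-1:10],(255,0,255)) if 0 else pr(circ(st['HX'],.040,.012),(255,0,255))
        pr(rect(st['SQ'],.08,.08,d((347,93),(440,152)),.012),(255,0,255));pr(rect(st['OB'],.104,.056,d((686,93),(765,213)),.012),(255,0,255))
        for z in (.038,):
            pr(circ(H['LR'][0],.025,z),(255,255,0));pr(circ(H['SR'][0],.016,z),(255,255,0))
            pr(rect(H['SQ'][0],.042,.042,H['SQ'][1]-90,z),(255,255,0));pr(rect(H['OB'][0],.034,.06,H['OB'][1]-90,z),(255,255,0))
        cv2.imwrite(f"pics/ov_{cam}.png",im)
E
python3 fit.py
```

```text
stand LR [0.6487 0.1887]
stand SQ [0.6084 0.0244]
stand OB [ 0.6084 -0.2068]
stand SR [0.4411 0.1532]
stand HX [ 0.4366 -0.1051]
LR [0.6077 0.0284] -140.2 [0.6087 0.0279] 0.0598
SQ [ 0.6032 -0.2052] 135.8 [ 0.6041 -0.2066] 0.0519
OB [0.4406 0.1545] -101.0 [0.4402 0.1549] 0.0674
SR [0.6489 0.1898] 161.6 [0.6493 0.1895] 0.0413
```

View pics/ov_top.png

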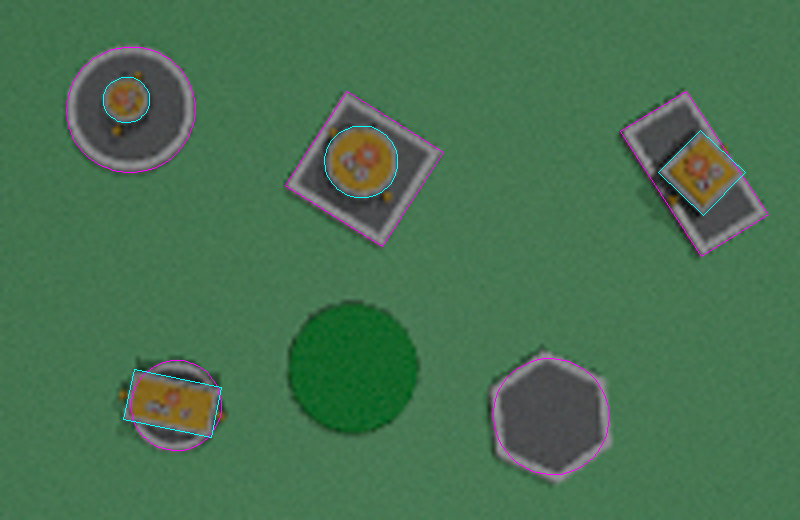

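View pics/ov_side.png

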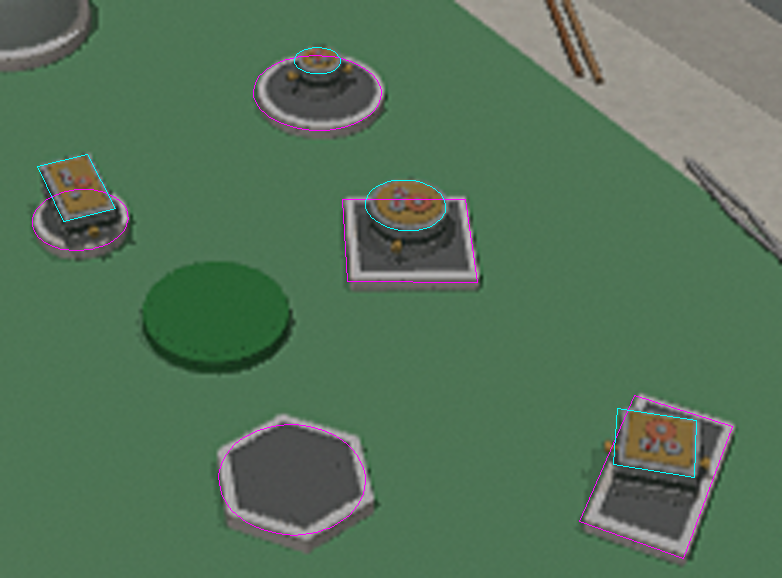

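>>> send_rows(targets=[[[0.05, 0, 0.12, 0, -1], [0.1, 0, 0.23, 0, -1], [0.15, 0, 0.34, 0, -1], [0.2, 0, 0.45, 0, -1], [0.25, 0, 0.56, 0, -1], [0.3, 0, 0.67, 0, -1], [0.3, 0, 0.69, 0, -1]]], squeeze=50)

```text
time: 1.7
tcp_pos: [0.4225, 0.39, 0.2316]
eef_rot: [[-0.317, 0.0, 0.948], [-0.948, -0.001, -0.317], [0.0, -1.0, 0.0]]
contact_force: [0.6, 0.7, 0.5]
gripper_width: 0.0856
```

```bash
cat > go.py <<'E'
from h import *
import sys
# target x y z yaw(of tool x, deg, mod 180)
x,y,z,yaw=map(float,sys.argv[1:5])
s=status.get_state();R=s['eef_rot'];p=s['tcp_pos']
d=R.T@(np.array([x,y,z])-p)/.4
cur=np.degrees(np.arctan2(R[1,0],R[0,0]));e=(yaw-cur+90)%180-90
print('t',round(s['time'],2),'p',p.round(4),'yaw',cur.round(1),'F',s['contact_force'].round(1),'w',s['gripper_width'].round(4),'j',s['joint_pos'].round(0))
print('d',d.round(3),'spin',round(-e/90,3),'or',round(-(e-180*np.sign(e))/90,3), 'rows>=',max(np.linalg.norm(d)*8,abs(e)/8.59).round(1))
E
python3 go.py 0.649 0.190 0.12 71.6
```

```text
Traceback (most recent call last):
  File "go.py", line 8, in <module>
    print('t',round(s['time'],2),'p',p.round(4),'yaw',cur.round(1),'F',s['contact_force'].round(1),'w',s['gripper_width'].round(4),'j',s['joint_pos'].round(0))
                                                                                                       ^^^^^^^^^^^^^^^^^^^^^^^^
AttributeError: 'float' object has no attribute 'round'
```

```bash
sed -i "s/s\['gripper_width'\].round(4)/round(s['gripper_width'],4)/" go.py
python3 go.py 0.649 0.190 0.12 71.6
```

```text
t 1.7 p [0.4225 0.39   0.2316] yaw -108.5 F [0.6 0.7 0.5] w 0.0856 j [ 59.  17.  -7.   0. -66.  13.]
d [0.294 0.279 0.695] spin -0.001 or 1.999 rows>= 6.4
```

>>> send_rows(targets=[[[0.045, 0, 0.11, 0, -1], [0.09, 0, 0.22, 0, -1], [0.135, 0, 0.33, 0, -1], [0.18, 0, 0.44, 0, -1], [0.23, 0.05, 0.55, 0, -1], [0.27, 0.12, 0.65, 0, -1], [0.294, 0.2, 0.695, 0, -1], [0.294, 0.28, 0.695, 0, -1], [0.294, 0.35, 0.695, 0, -1], [0.294, 0.4, 0.695, 0, -1]]])

```text
time: 2.7
tcp_pos: [0.6465, 0.1944, 0.0686]
eef_rot: [[-0.313, -0.003, 0.95], [-0.95, -0.001, -0.313], [0.002, -1.0, -0.002]]
contact_force: [0.6, 0.3, -0.3]
gripper_width: 0.0853
```

```bash
python3 go.py 0.649 0.190 0.016 71.6
python3 - <<'E'
from h import *
im=get_image("side");cv2.imwrite("pics/side1.png",cv2.resize(im[80:250,260:490,::-1],None,fx=3.4,fy=3.4,interpolation=cv2.INTER_CUBIC))
E
```

```text
t 2.7 p [0.6465 0.1944 0.0686] yaw -108.2 F [ 0.6  0.3 -0.3] w 0.0853 j [ 30.  35.  -3.  -0. -53.  41.]
d [0.008 0.131 0.01 ] spin 0.002 or -1.998 rows>= 1.1
```

View pics/side1.png

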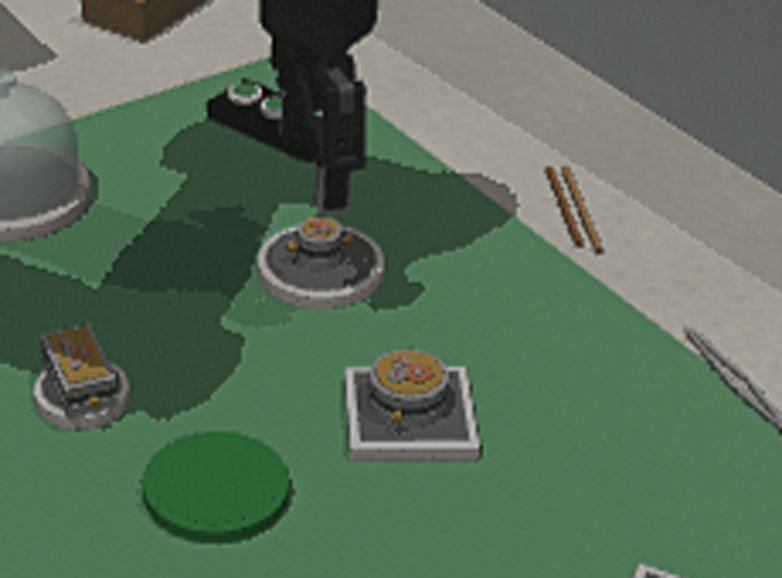

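>>> send_rows(targets=[[[0.004, 0.03, 0.004, 0, -1], [0.006, 0.06, 0.006, 0, -1], [0.006, 0.09, 0.006, 0, -1], [0.006, 0.11, 0.006, 0, -1], [0.006, 0.12, 0.006, 0, -1], [0.006, 0.12, 0.006, 0, -1]]])

```text
time: 3.35
tcp_pos: [0.6486, 0.1918, 0.0228]
eef_rot: [[-0.312, -0.001, 0.95], [-0.95, -0.0, -0.312], [0.001, -1.0, -0.001]]
contact_force: [-0.5, 0.0, 0.2]
gripper_width: 0.0855
```

```bash
python3 go.py 0.649 0.190 0.016 71.6
python3 - <<'E'
from h import *
im=get_image("side");cv2.imwrite("pics/side2.png",cv2.resize(im[80:200,260:420,::-1],None,fx=5,fy=5,interpolation=cv2.INTER_CUBIC))
E
```

```text
t 3.35 p [0.6486 0.1918 0.0228] yaw -108.2 F [-0.5  0.   0.2] w 0.0855 j [ 30.  38.  -5.  -0. -47.  42.]
d [0.004 0.017 0.002] spin 0.002 or -1.998 rows>= 0.1
```

View pics/side2.png

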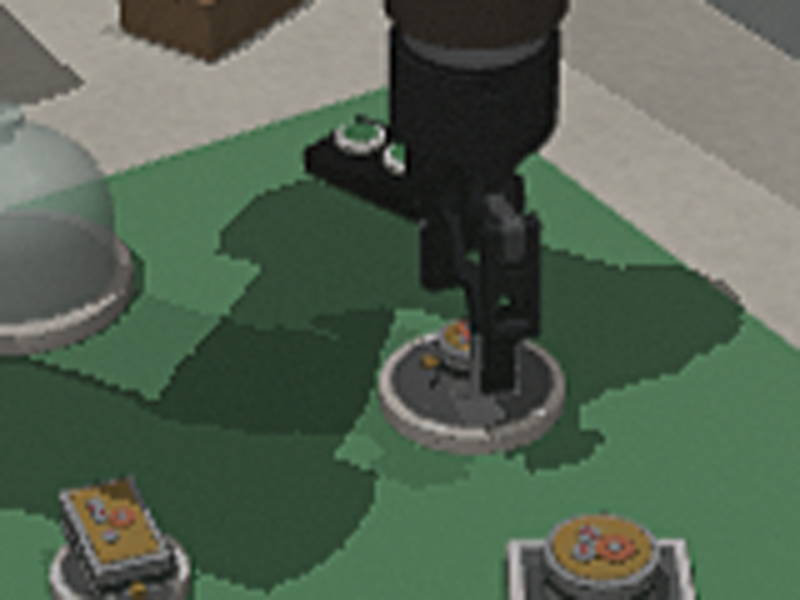

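>>> send_rows(targets=[[[0.004, 0.007, 0.002, 0, -1], [0.004, 0.014, 0.002, 0, -0.5], [0.004, 0.014, 0.002, 0, 0], [0.004, 0.014, 0.002, 0, 0.3], [0.004, 0.014, 0.002, 0, 0.6], [0.004, 0.014, 0.002, 0, 1], [0.004, 0.014, 0.002, 0, 1], [0.004, 0.014, 0.002, 0, 1], [0.004, 0.014, 0.002, 0, 1], [0.004, 0.014, 0.002, 0, 1], [0.004, 0.014, 0.002, 0, 1]]])

```text
time: 4.5
tcp_pos: [0.6494, 0.1903, 0.0182]
eef_rot: [[-0.312, 0.001, 0.95], [-0.95, 0.0, -0.312], [-0.001, -1.0, 0.001]]
contact_force: [-1.4, 1.5, 4.0]
gripper_width: 0.0302
```

```bash
python3 go.py 0.649 0.190 0.016 71.6
```

```text
t 4.5 p [0.6494 0.1903 0.0182] yaw -108.2 F [-1.4  1.5  4. ] w 0.0302 j [ 30.  38.  -5.   0. -47.  42.]
d [ 0.001  0.005 -0.001] spin 0.002 or -1.998 rows>= 0.0
```

>>> send_rows(targets=[[[0, -0.01, 0, 0, 1], [0, -0.03, 0, 0, 1], [0, -0.06, 0, 0, 1], [0, -0.1, 0, 0, 1], [0, -0.14, 0, 0, 1], [0, -0.16, 0, 0, 1], [0, -0.16, 0, 0, 1]]])

```text
time: 5.2
tcp_pos: [0.6499, 0.1905, 0.0837]
eef_rot: [[-0.312, 0.003, 0.95], [-0.95, 0.002, -0.312], [-0.002, -1.0, 0.002]]
contact_force: [-0.8, 1.1, -0.8]
gripper_width: 0.0302
```

```bash
python3 go.py 0.4355 -0.105 0.08 71.6
python3 - <<'E'
from h import *
im=get_image("side");cv2.imwrite("pics/side3.png",cv2.resize(im[60:200,260:420,::-1],None,fx=4,fy=4,interpolation=cv2.INTER_CUBIC))
E
```

```text
t 5.2 p [0.6499 0.1905 0.0837] yaw -108.2 F [-0.8  1.1 -0.8] w 0.0302 j [ 30.  34.  -2.   0. -54.  42.]
d [ 0.869  0.007 -0.278] spin 0.002 or -1.998 rows>= 7.3
```

View pics/side3.png

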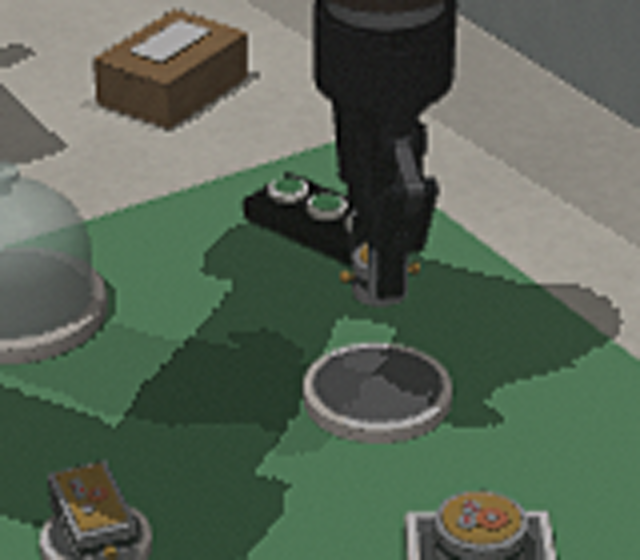

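>>> send_rows(targets=[[[0.03, 0, -0.01, 0, 1], [0.09, 0, -0.03, 0, 1], [0.17, 0, -0.055, 0, 1], [0.26, 0, -0.08, 0, 1], [0.35, 0, -0.11, 0, 1], [0.44, 0, -0.14, 0, 1], [0.53, 0, -0.17, 0, 1], [0.62, 0, -0.2, 0, 1], [0.7, 0, -0.225, 0, 1], [0.77, 0, -0.245, 0, 1], [0.82, 0, -0.26, 0, 1], [0.85, 0, -0.27, 0, 1], [0.865, 0, -0.277, 0, 1], [0.869, 0, -0.278, 0, 1], [0.869, 0, -0.278, 0, 1]]])

```text
time: 6.75
tcp_pos: [0.4352, -0.1051, 0.0817]
eef_rot: [[-0.312, 0.0, 0.95], [-0.95, -0.0, -0.312], [-0.0, -1.0, 0.0]]
contact_force: [0.2, 0.7, -1.6]
gripper_width: 0.0299
```

```bash
python3 go.py 0.4355 -0.105 0.02 71.6
```

```text
t 6.75 p [ 0.4352 -0.1051  0.0817] yaw -108.2 F [ 0.2  0.7 -1.6] w 0.0299 j [  7.  15. -35.   0. -39.  64.]
d [-0.001  0.154  0.001] spin 0.002 or -1.998 rows>= 1.2
```

>>> send_rows(targets=[[[0, 0.015, 0, 0, 1], [0, 0.045, 0, 0, 1], [0, 0.08, 0, 0, 1], [0, 0.11, 0, 0, 1], [0, 0.13, 0, 0, 1], [0, 0.142, 0, 0, 1], [0, 0.148, 0, 0, 1], [0, 0.152, 0, 0, 1], [0, 0.155, 0, 0, 1], [0, 0.157, 0, 0, 1], [0, 0.158, 0, 0, 1], [0, 0.158, 0, 0, 1]]])

```text
time: 7.95
tcp_pos: [0.4349, -0.1054, 0.0187]
eef_rot: [[-0.312, 0.0, 0.95], [-0.95, 0.0, -0.312], [-0.0, -1.0, 0.0]]
contact_force: [0.3, 0.8, -0.9]
gripper_width: 0.0304
```

>>> send_rows(targets=[[[0, 0.002, 0, 0, 1], [0, 0.003, 0, 0, 1], [0, 0.003, 0, 0, 1]]])

```text
time: 8.25
tcp_pos: [0.435, -0.1054, 0.0181]
eef_rot: [[-0.312, 0.001, 0.95], [-0.95, -0.0, -0.312], [-0.0, -1.0, 0.001]]
contact_force: [-2.5, 0.3, 7.5]
gripper_width: 0.0298
```

>>> send_rows(targets=[[[0, 0.002, 0, 0, 0.6], [0, 0, 0, 0, 0.2], [0, 0, 0, 0, -0.3], [0, 0, 0, 0, -0.7], [0, 0, 0, 0, -1], [0, 0, 0, 0, -1], [0, 0, 0, 0, -1], [0, -0.03, 0, 0, -1], [0, -0.08, 0, 0, -1], [0, -0.14, 0, 0, -1], [0, -0.2, 0, 0, -1], [0, -0.2, 0, 0, -1]]])

```text
time: 9.45
tcp_pos: [0.4371, -0.1053, 0.1002]
eef_rot: [[-0.312, 0.007, 0.95], [-0.95, 0.0, -0.312], [-0.002, -1.0, 0.007]]
contact_force: [0.6, 0.4, 0.2]
gripper_width: 0.0854
```

```bash
python3 go.py 0.608 0.0284 0.1 130
python3 - <<'E'
from h import *
im=get_image("side");cv2.imwrite("pics/side4.png",cv2.resize(im[130:300,260:490,::-1],None,fx=3.4,fy=3.4,interpolation=cv2.INTER_CUBIC))
E
```

```text
t 9.45 p [ 0.4371 -0.1053  0.1002] yaw -108.2 F [0.6 0.4 0.2] w 0.0854 j [  7.  14. -34.   0. -42.  64.]
d [-0.451  0.004  0.302] spin -0.646 or 1.354 rows>= 6.8
```

View pics/side4.png

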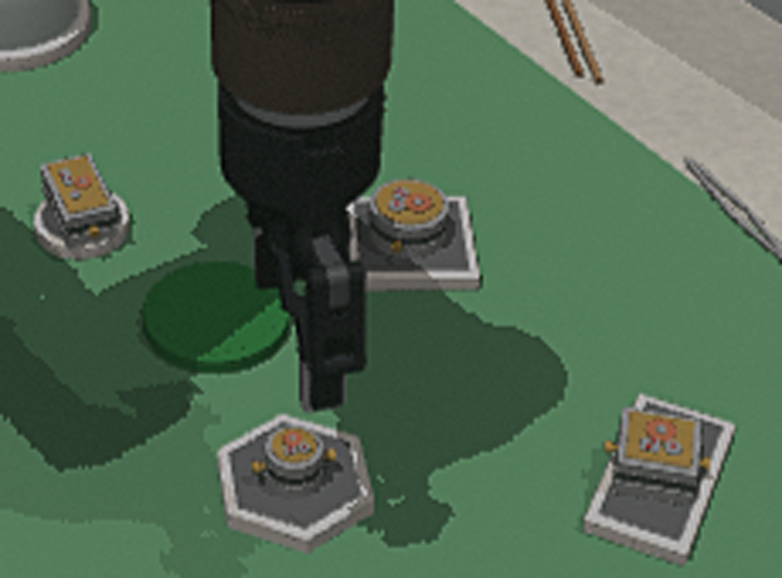

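>>> send_rows(targets=[[[-0.05, 0, 0.03, -0.08, -1], [-0.11, 0, 0.07, -0.17, -1], [-0.18, 0, 0.12, -0.26, -1], [-0.25, 0, 0.17, -0.35, -1], [-0.32, 0, 0.21, -0.44, -1], [-0.38, 0, 0.25, -0.53, -1], [-0.42, 0, 0.28, -0.6, -1], [-0.445, 0, 0.298, -0.646, -1], [-0.451, 0, 0.302, -0.646, -1], [-0.451, 0.06, 0.302, -0.646, -1], [-0.451, 0.11, 0.302, -0.646, -1], [-0.451, 0.13, 0.302, -0.646, -1], [-0.451, 0.13, 0.302, -0.646, -1]]])

```text
time: 10.8
tcp_pos: [0.6044, 0.0276, 0.0435]
eef_rot: [[0.641, -0.004, 0.768], [-0.768, -0.001, 0.641], [-0.002, -1.0, -0.004]]
contact_force: [0.7, -0.2, 0.3]
gripper_width: 0.0857
```

```bash
python3 go.py 0.608 0.0284 0.016 130
python3 - <<'E'
from h import *
im=get_image("side");cv2.imwrite("pics/side5.png",cv2.resize(im[130:300,260:490,::-1],None,fx=3.4,fy=3.4,interpolation=cv2.INTER_CUBIC))
E
```

```text
t 10.8 p [0.6044 0.0276 0.0435] yaw -50.1 F [ 0.7 -0.2  0.3] w 0.0857 j [ 18.  31. -15.  -0. -44. 112.]
d [0.004 0.069 0.009] spin -0.002 or 1.998 rows>= 0.6
```

View pics/side5.png

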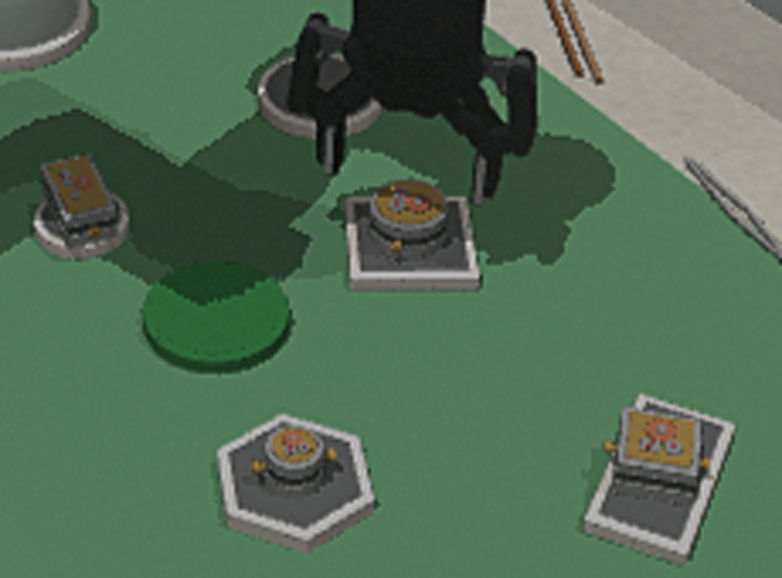

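>>> send_rows(targets=[[[0.004, 0.02, 0.009, 0, -1], [0.004, 0.04, 0.009, 0, -1], [0.004, 0.055, 0.009, 0, -1], [0.004, 0.063, 0.009, 0, -1], [0.004, 0.065, 0.009, 0, -0.7], [0.004, 0.065, 0.009, 0, -0.3], [0.004, 0.065, 0.009, 0, 0], [0.004, 0.065, 0.009, 0, 0.3], [0.004, 0.065, 0.009, 0, 1], [0.004, 0.065, 0.009, 0, 1], [0.004, 0.065, 0.009, 0, 1], [0.004, 0.065, 0.009, 0, 1]]])

```text
time: 12.05
tcp_pos: [0.6103, 0.0295, 0.02]
eef_rot: [[0.642, 0.001, 0.767], [-0.767, 0.0, 0.642], [0.001, -1.0, 0.001]]
contact_force: [-1.1, 0.4, 6.0]
gripper_width: 0.0479
```

```bash
python3 go.py 0.608 0.0284 0.016 130
```

```text
t 12.05 p [0.6103 0.0295 0.02  ] yaw -50.0 F [-1.1  0.4  6. ] w 0.0479 j [ 18.  33. -15.   0. -41. 112.]
d [-0.002  0.01  -0.006] spin -0.001 or 1.999 rows>= 0.1
```

>>> send_rows(targets=[[[0, -0.01, 0, 0, 1], [0, -0.03, 0, 0, 1], [0, -0.06, 0, 0, 1], [0, -0.09, 0, 0, 1], [0, -0.12, 0, 0, 1], [0, -0.13, 0, 0, 1], [0, -0.13, 0, 0, 1]]])

```text
time: 12.75
tcp_pos: [0.6103, 0.0295, 0.0726]
eef_rot: [[0.642, 0.002, 0.767], [-0.767, 0.001, 0.642], [0.001, -1.0, 0.002]]
contact_force: [-0.6, -0.4, -0.9]
gripper_width: 0.0481
```

```bash
python3 go.py 0.6505 0.1902 0.073 130
python3 - <<'E'
from h import *
im=get_image("side");cv2.imwrite("pics/side6.png",cv2.resize(im[100:270,260:490,::-1],None,fx=3.4,fy=3.4,interpolation=cv2.INTER_CUBIC))
E
```

```text
t 12.75 p [0.6103 0.0295 0.0726] yaw -50.1 F [-0.6 -0.4 -0.9] w 0.0481 j [ 18.  29. -13.   0. -48. 112.]
d [-0.244 -0.001  0.335] spin -0.001 or 1.999 rows>= 3.3
```

View pics/side6.png

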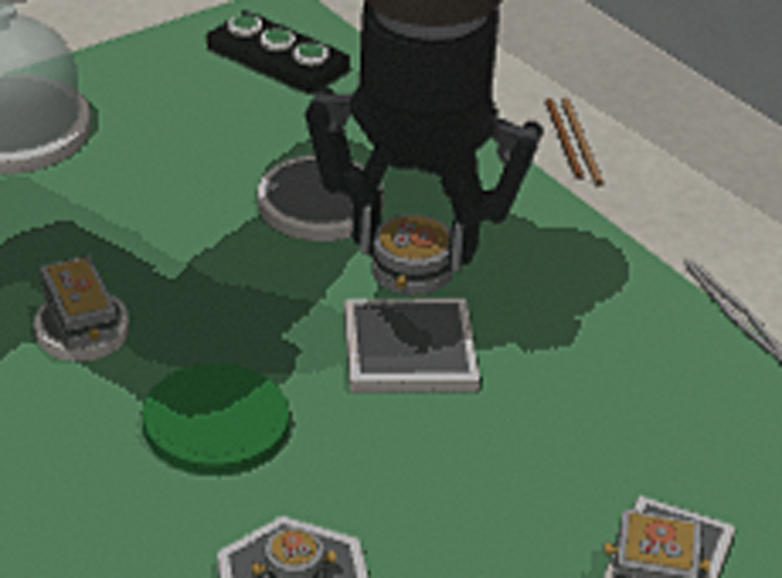

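Lifted level. On to the white large round stand.

>>> send_rows(targets=[[[-0.015, 0, 0.02, 0, 1], [-0.04, 0, 0.055, 0, 1], [-0.075, 0, 0.1, 0, 1], [-0.11, 0, 0.15, 0, 1], [-0.145, 0, 0.2, 0, 1], [-0.18, 0, 0.25, 0, 1], [-0.21, 0, 0.29, 0, 1], [-0.23, 0, 0.317, 0, 1], [-0.24, 0, 0.33, 0, 1], [-0.244, 0, 0.335, 0, 1], [-0.244, 0, 0.335, 0, 1], [-0.244, 0.02, 0.335, 0, 1], [-0.244, 0.05, 0.335, 0, 1], [-0.244, 0.08, 0.335, 0, 1], [-0.244, 0.1, 0.335, 0, 1], [-0.244, 0.11, 0.335, 0, 1], [-0.244, 0.118, 0.335, 0, 1], [-0.244, 0.122, 0.335, 0, 1], [-0.244, 0.122, 0.335, 0, 1]]])

```text
time: 14.7
tcp_pos: [0.6499, 0.1903, 0.0226]
eef_rot: [[0.642, 0.0, 0.767], [-0.767, 0.0, 0.642], [0.0, -1.0, 0.0]]
contact_force: [-1.0, 0.3, -1.2]
gripper_width: 0.0479
```

```bash
python3 go.py 0.6505 0.1902 0.02 130
python3 - <<'E'
from h import *
im=get_image("side");cv2.imwrite("pics/side7.png",cv2.resize(im[60:230,260:490,::-1],None,fx=3.4,fy=3.4,interpolation=cv2.INTER_CUBIC))
E
```

```text
t 14.7 p [0.6499 0.1903 0.0226] yaw -50.1 F [-1.   0.3 -1.2] w 0.0479 j [ 30.  38.  -5.   0. -47. 100.]
d [0.001 0.006 0.001] spin -0.001 or 1.999 rows>= 0.1
```

View pics/side7.png

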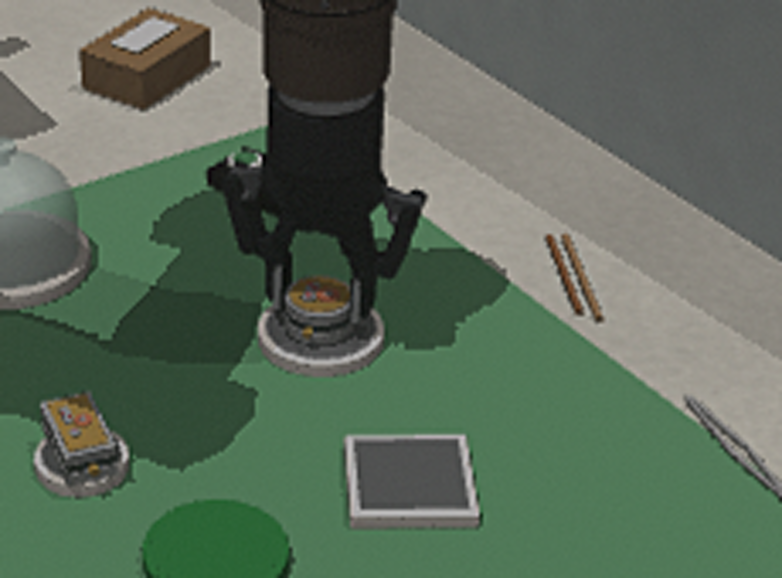

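>>> send_rows(targets=[[[0, 0.003, 0, 0, 1], [0, 0.005, 0, 0, 1], [0, 0.006, 0, 0, 1], [0, 0.007, 0, 0, 1], [0, 0.007, 0, 0, 1]]])

```text
time: 15.25
tcp_pos: [0.6499, 0.1902, 0.0201]
eef_rot: [[0.642, 0.0, 0.767], [-0.767, -0.0, 0.642], [0.0, -1.0, 0.0]]
contact_force: [-1.4, -0.2, 0.0]
gripper_width: 0.0477
```

>>> send_rows(targets=[[[0, 0.001, 0, 0, 1], [0, 0.002, 0, 0, 1], [0, 0.002, 0, 0, 0.5], [0, 0.001, 0, 0, 0], [0, 0, 0, 0, -0.4], [0, 0, 0, 0, -0.7], [0, 0, 0, 0, -1], [0, 0, 0, 0, -1], [0, 0, 0, 0, -1], [0, -0.03, 0, 0, -1], [0, -0.08, 0, 0, -1], [0, -0.14, 0, 0, -1], [0, -0.2, 0, 0, -1], [0, -0.2, 0, 0, -1]]])

```text
time: 16.65
tcp_pos: [0.6526, 0.1913, 0.1053]
eef_rot: [[0.643, 0.009, 0.766], [-0.766, 0.003, 0.643], [0.003, -1.0, 0.009]]
contact_force: [1.5, -0.0, 0.1]
gripper_width: 0.0857
```

```bash
python3 go.py 0.6041 -0.206 0.1 46
python3 - <<'E'
from h import *
im=get_image("side");cv2.imwrite("pics/side8.png",cv2.resize(im[60:230,260:490,::-1],None,fx=3.4,fy=3.4,interpolation=cv2.INTER_CUBIC))
E
```

```text
t 16.65 p [0.6526 0.1913 0.1053] yaw -50.0 F [ 1.5 -0.   0.1] w 0.0857 j [ 30.  33.  -1.   0. -56. 100.]
d [ 0.683  0.009 -0.731] spin 0.933 or -1.067 rows>= 9.8
```

View pics/side8.png

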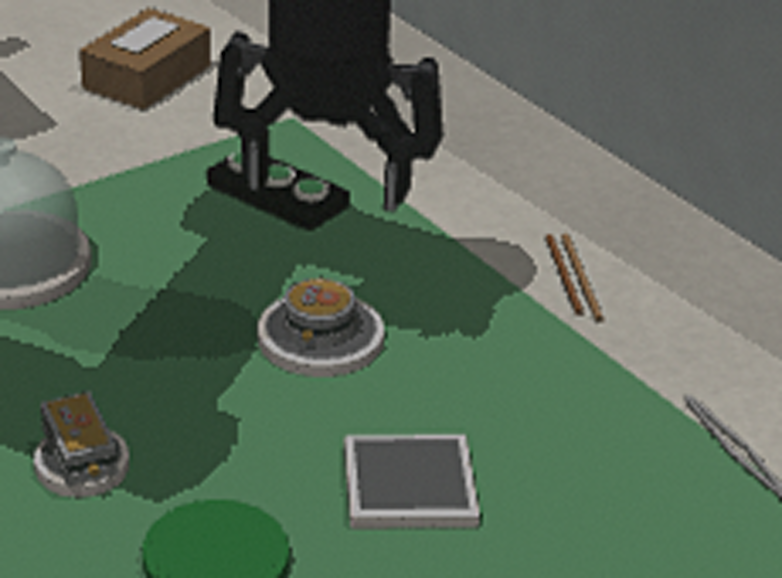

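>>> send_rows(targets=[[[0.03, 0, -0.03, 0.05, -1], [0.09, 0, -0.1, 0.13, -1], [0.16, 0, -0.17, 0.22, -1], [0.23, 0, -0.25, 0.31, -1], [0.3, 0, -0.32, 0.4, -1], [0.37, 0, -0.4, 0.49, -1], [0.44, 0, -0.47, 0.58, -1], [0.51, 0, -0.55, 0.67, -1], [0.57, 0, -0.61, 0.76, -1], [0.62, 0, -0.66, 0.85, -1], [0.66, 0, -0.71, 0.92, -1], [0.683, 0, -0.731, 0.933, -1], [0.683, 0.01, -0.731, 0.933, -1], [0.683, 0.06, -0.731, 0.933, -1], [0.683, 0.11, -0.731, 0.933, -1], [0.683, 0.14, -0.731, 0.933, -1], [0.683, 0.14, -0.731, 0.933, -1]]])

```text
time: 18.4
tcp_pos: [0.5998, -0.2057, 0.0414]
eef_rot: [[-0.694, -0.005, 0.72], [-0.72, 0.001, -0.694], [0.003, -1.0, -0.004]]
contact_force: [-0.8, -0.5, -0.2]
gripper_width: 0.0856
```

```bash
python3 go.py 0.6037 -0.206 0.016 46
python3 - <<'E'
from h import *
im=get_image("side");cv2.imwrite("pics/side9.png",cv2.resize(im[150:320,320:550,::-1],None,fx=3.4,fy=3.4,interpolation=cv2.INTER_CUBIC))
E
```

```text
t 18.4 p [ 0.5998 -0.2057  0.0414] yaw -133.9 F [-0.8 -0.5 -0.2] w 0.0856 j [ -4.  33. -11.  -0. -46.  50.]
d [-0.006  0.063  0.008] spin 0.001 or -1.999 rows>= 0.5
```

View pics/side9.png

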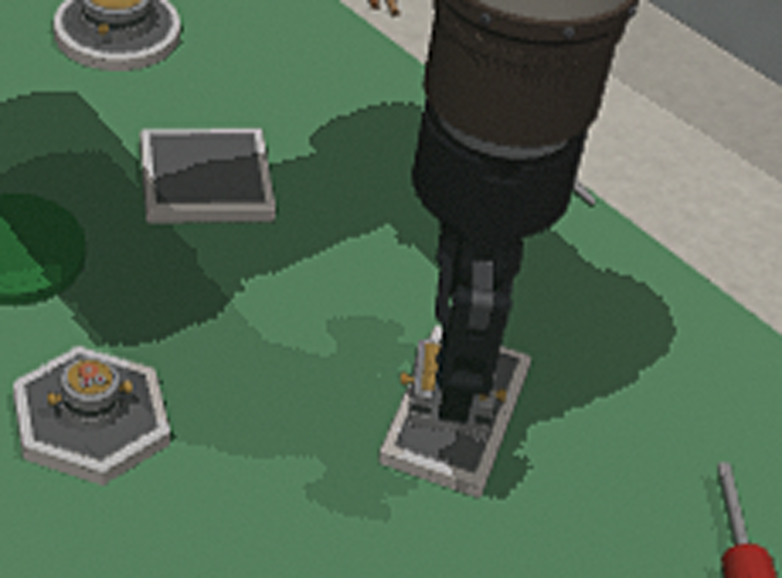

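>>> send_rows(targets=[[[-0.003, 0.02, 0.003, 0, -1], [-0.003, 0.035, 0.003, 0, -1], [-0.003, 0.05, 0.003, 0, -1], [-0.003, 0.058, 0.003, 0, -1], [-0.003, 0.06, 0.003, 0, -0.7], [-0.003, 0.06, 0.003, 0, -0.3], [-0.003, 0.06, 0.003, 0, 0], [-0.003, 0.06, 0.003, 0, 0.3], [-0.003, 0.06, 0.003, 0, 1], [-0.003, 0.06, 0.003, 0, 1], [-0.003, 0.06, 0.003, 0, 1], [-0.003, 0.06, 0.003, 0, 1]]])

```text
time: 19.65
tcp_pos: [0.6032, -0.207, 0.0204]
eef_rot: [[-0.695, 0.001, 0.719], [-0.719, -0.0, -0.695], [-0.001, -1.0, 0.001]]
contact_force: [0.1, 0.4, 5.3]
gripper_width: 0.0407
```

```bash
python3 go.py 0.6037 -0.206 0.016 46
```

```text
t 19.65 p [ 0.6032 -0.207   0.0204] yaw -134.0 F [0.1 0.4 5.3] w 0.0407 j [ -4.  35. -11.   0. -44.  50.]
d [-0.003  0.011 -0.001] spin -0.0 or 2.0 rows>= 0.1
```

>>> send_rows(targets=[[[0, -0.01, 0, 0, 1], [0, -0.03, 0, 0, 1], [0, -0.06, 0, 0, 1], [0, -0.09, 0, 0, 1], [0, -0.12, 0, 0, 1], [0, -0.13, 0, 0, 1], [0, -0.13, 0, 0, 1]]])

```text
time: 20.35
tcp_pos: [0.6033, -0.207, 0.073]
eef_rot: [[-0.695, 0.002, 0.719], [-0.719, -0.0, -0.695], [-0.001, -1.0, 0.002]]
contact_force: [-0.7, -0.3, -1.5]
gripper_width: 0.041
```

```bash
python3 go.py 0.6084 0.0244 0.073 46
python3 - <<'E'
from h import *
im=get_image("side");cv2.imwrite("pics/side10.png",cv2.resize(im[130:300,320:550,::-1],None,fx=3.4,fy=3.4,interpolation=cv2.INTER_CUBIC))
E
```

```text
t 20.35 p [ 0.6033 -0.207   0.073 ] yaw -134.0 F [-0.7 -0.3 -1.5] w 0.041 j [ -4.  31.  -9.   0. -50.  50.]
d [-0.425 -0.    -0.393] spin -0.0 or 2.0 rows>= 4.6
```

View pics/side10.png

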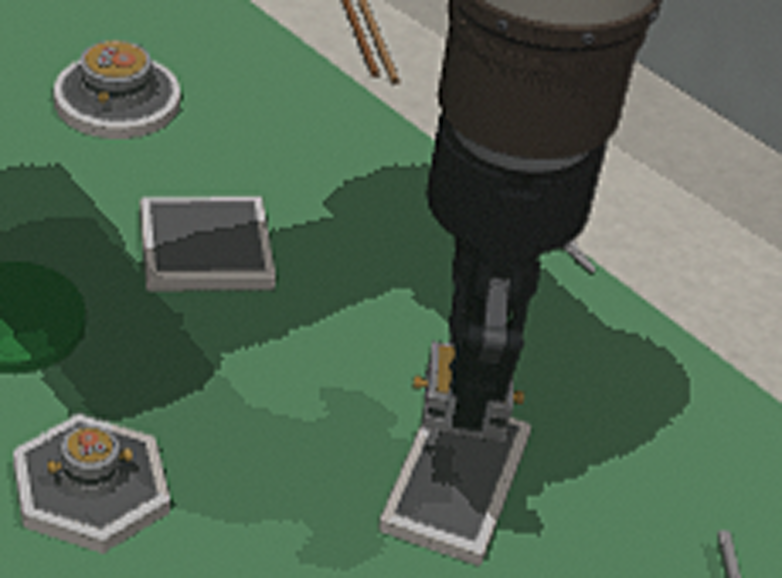

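>>> send_rows(targets=[[[-0.02, 0, -0.02, 0, 1], [-0.06, 0, -0.055, 0, 1], [-0.11, 0, -0.1, 0, 1], [-0.165, 0, -0.153, 0, 1], [-0.22, 0, -0.204, 0, 1], [-0.275, 0, -0.254, 0, 1], [-0.33, 0, -0.305, 0, 1], [-0.375, 0, -0.347, 0, 1], [-0.405, 0, -0.375, 0, 1], [-0.42, 0, -0.388, 0, 1], [-0.425, 0, -0.393, 0, 1], [-0.425, 0, -0.393, 0, 1], [-0.425, 0.03, -0.393, 0, 1], [-0.425, 0.06, -0.393, 0, 1], [-0.425, 0.09, -0.393, 0, 1], [-0.425, 0.11, -0.393, 0, 1], [-0.425, 0.12, -0.393, 0, 1], [-0.425, 0.124, -0.393, 0, 1], [-0.425, 0.127, -0.393, 0, 1], [-0.425, 0.127, -0.393, 0, 1]]])

```text
time: 22.4
tcp_pos: [0.6081, 0.0246, 0.0212]
eef_rot: [[-0.695, 0.001, 0.719], [-0.719, 0.0, -0.695], [-0.001, -1.0, 0.0]]
contact_force: [1.0, -0.6, -2.0]
gripper_width: 0.0407
```

```bash
python3 go.py 0.6084 0.0244 0.0195 46
python3 - <<'E'
from h import *
im=get_image("side");cv2.imwrite("pics/side11.png",cv2.resize(im[100:270,260:490,::-1],None,fx=3.4,fy=3.4,interpolation=cv2.INTER_CUBIC))
E
```

```text
t 22.4 p [0.6081 0.0246 0.0212] yaw -134.0 F [ 1.  -0.6 -2. ] w 0.0407 j [ 18.  33. -16.   0. -42.  28.]
d [-0.     0.004  0.001] spin -0.0 or 2.0 rows>= 0.0
```

View pics/side11.png

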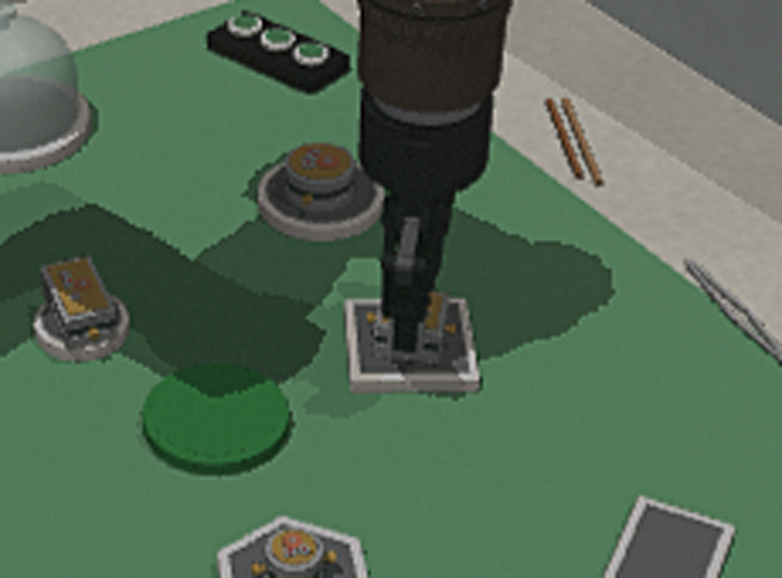

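>>> send_rows(targets=[[[0, 0.001, 0, 0, 1], [0, 0.002, 0, 0, 1], [0, 0.003, 0, 0, 1], [0, 0.004, 0, 0, 1]]])

```text
time: 22.85
tcp_pos: [0.608, 0.0246, 0.0203]
eef_rot: [[-0.695, 0.001, 0.719], [-0.719, -0.0, -0.695], [-0.0, -1.0, 0.0]]
contact_force: [-2.9, 0.0, 7.1]
gripper_width: 0.0409
```

Contact. Release and rise.

>>> send_rows(targets=[[[0, 0, 0, 0, 0.5], [0, 0, 0, 0, 0], [0, 0, 0, 0, -0.4], [0, 0, 0, 0, -0.7], [0, 0, 0, 0, -1], [0, 0, 0, 0, -1], [0, 0, 0, 0, -1], [0, -0.03, 0, 0, -1], [0, -0.08, 0, 0, -1], [0, -0.14, 0, 0, -1], [0, -0.2, 0, 0, -1], [0, -0.2, 0, 0, -1]]])

```text
time: 24.05
tcp_pos: [0.6106, 0.025, 0.1043]
eef_rot: [[-0.694, 0.009, 0.72], [-0.72, 0.002, -0.694], [-0.007, -1.0, 0.005]]
contact_force: [0.3, 0.5, 0.3]
gripper_width: 0.0856
```

```bash
python3 go.py 0.4404 0.1547 0.1 169
python3 - <<'E'
from h import *
im=get_image("side");cv2.imwrite("pics/side12.png",cv2.resize(im[100:270,260:490,::-1],None,fx=3.4,fy=3.4,interpolation=cv2.INTER_CUBIC))
E
```

```text
t 24.05 p [0.6106 0.025  0.1043] yaw -134.0 F [0.3 0.5 0.3] w 0.0856 j [ 18.  27. -11.   0. -51.  28.]
d [ 0.062  0.008 -0.531] spin 0.634 or -1.366 rows>= 6.6
```

View pics/side12.png

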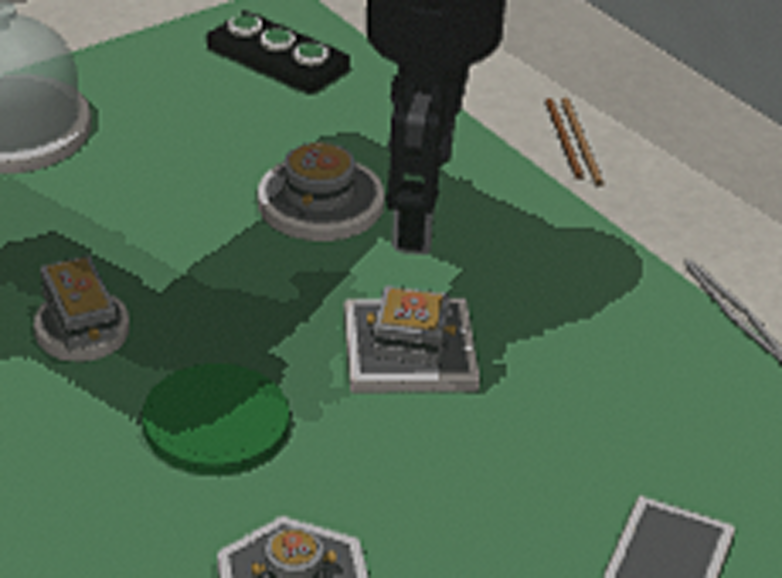

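>>> send_rows(targets=[[[0.005, 0, -0.04, 0.06, -1], [0.015, 0, -0.11, 0.15, -1], [0.022, 0, -0.19, 0.24, -1], [0.03, 0, -0.27, 0.33, -1], [0.04, 0, -0.35, 0.42, -1], [0.05, 0, -0.42, 0.51, -1], [0.058, 0, -0.48, 0.59, -1], [0.062, 0, -0.52, 0.634, -1], [0.062, 0, -0.531, 0.634, -1], [0.062, 0.01, -0.531, 0.634, -1], [0.062, 0.06, -0.531, 0.634, -1], [0.062, 0.1, -0.531, 0.634, -1], [0.062, 0.12, -0.531, 0.634, -1], [0.062, 0.12, -0.531, 0.634, -1], [0.062, 0.12, -0.531, 0.634, -1]]])

```text
time: 25.6
tcp_pos: [0.4385, 0.1542, 0.0514]
eef_rot: [[-0.981, 0.0, -0.193], [0.193, -0.0, -0.981], [-0.0, -1.0, 0.0]]
contact_force: [-0.0, 0.9, 0.6]
gripper_width: 0.0853
```

```bash
python3 go.py 0.4404 0.1547 0.016 169
python3 - <<'E'
from h import *
im=get_image("side");cv2.imwrite("pics/side13.png",cv2.resize(im[100:270,200:430,::-1],None,fx=3.4,fy=3.4,interpolation=cv2.INTER_CUBIC))
E
```

```text
t 25.6 p [0.4385 0.1542 0.0514] yaw 168.9 F [-0.   0.9  0.6] w 0.0853 j [ 39.  20. -35.   0. -36. -51.]
d [-0.004  0.089 -0.002] spin -0.001 or 1.999 rows>= 0.7
```

View pics/side13.png

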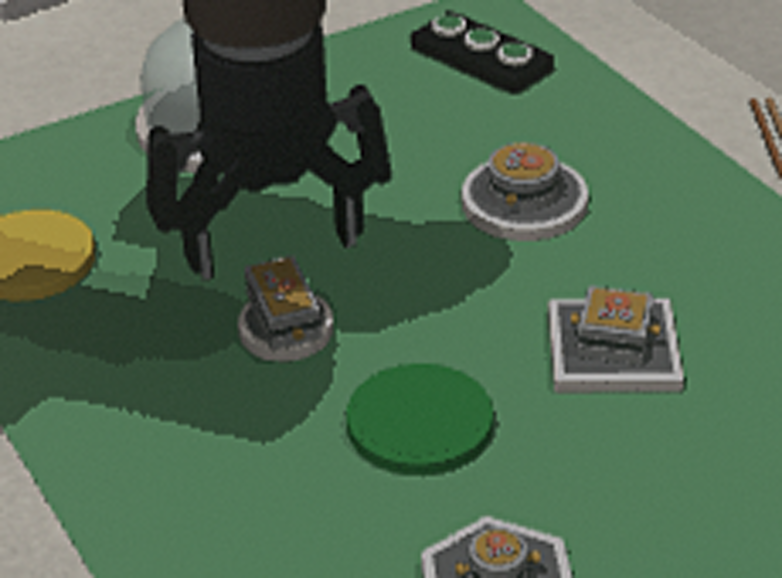

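>>> send_rows(targets=[[[-0.003, 0.02, -0.002, 0, -1], [-0.003, 0.045, -0.002, 0, -1], [-0.003, 0.067, -0.002, 0, -1], [-0.003, 0.079, -0.002, 0, -1], [-0.003, 0.083, -0.002, 0, -0.7], [-0.003, 0.083, -0.002, 0, -0.3], [-0.003, 0.083, -0.002, 0, 0], [-0.003, 0.083, -0.002, 0, 0.3], [-0.003, 0.083, -0.002, 0, 0.6], [-0.003, 0.083, -0.002, 0, 1], [-0.003, 0.083, -0.002, 0, 1], [-0.003, 0.083, -0.002, 0, 1], [-0.003, 0.083, -0.002, 0, 1]]])

```text
time: 26.95
tcp_pos: [0.4397, 0.1553, 0.0186]
eef_rot: [[-0.981, 0.001, -0.192], [0.192, 0.001, -0.981], [-0.001, -1.0, -0.001]]
contact_force: [-1.6, 0.3, 6.2]
gripper_width: 0.033
```

```bash
python3 go.py 0.4404 0.1547 0.016 169
```

```text
t 26.95 p [0.4397 0.1553 0.0186] yaw 168.9 F [-1.6  0.3  6.2] w 0.033 j [ 39.  23. -36.   0. -30. -51.]
d [-0.002  0.007  0.001] spin -0.001 or 1.999 rows>= 0.1
```

>>> send_rows(targets=[[[0, -0.01, 0, 0, 1], [0, -0.03, 0, 0, 1], [0, -0.06, 0, 0, 1], [0, -0.1, 0, 0, 1], [0, -0.14, 0, 0, 1], [0, -0.16, 0, 0, 1], [0, -0.16, 0, 0, 1]]])

```text
time: 27.65
tcp_pos: [0.4396, 0.1552, 0.0832]
eef_rot: [[-0.981, 0.002, -0.193], [0.193, 0.002, -0.981], [-0.002, -1.0, -0.002]]
contact_force: [0.3, -0.2, -0.2]
gripper_width: 0.0331
```

```bash
python3 go.py 0.6084 -0.2063 0.082 169
python3 - <<'E'
from h import *
im=get_image("side");cv2.imwrite("pics/side14.png",cv2.resize(im[100:270,200:430,::-1],None,fx=3.4,fy=3.4,interpolation=cv2.INTER_CUBIC))
E
```

```text
t 27.65 p [0.4396 0.1552 0.0832] yaw 168.9 F [ 0.3 -0.2 -0.2] w 0.0331 j [ 39.  17. -33.  -0. -40. -51.]
d [-0.588  0.002  0.806] spin -0.001 or 1.999 rows>= 8.0
```

View pics/side14.png

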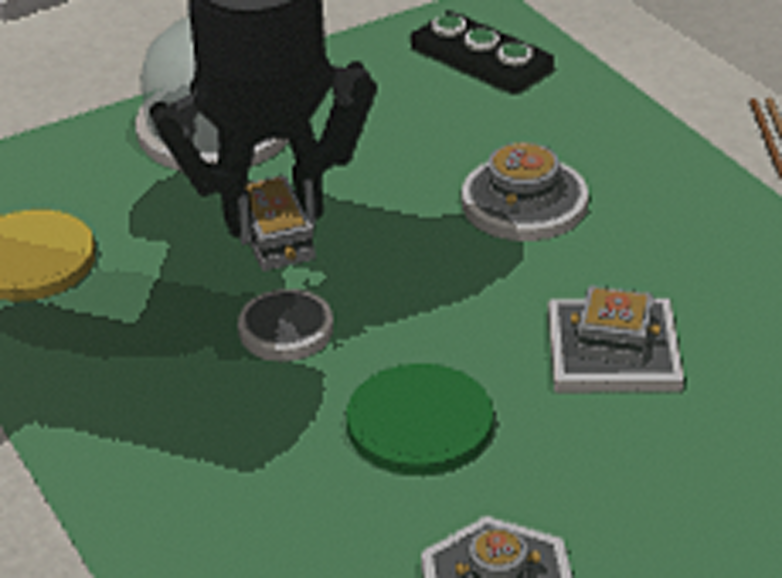

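>>> send_rows(targets=[[[-0.02, 0, 0.027, 0, 1], [-0.058, 0, 0.08, 0, 1], [-0.105, 0, 0.145, 0, 1], [-0.16, 0, 0.22, 0, 1], [-0.215, 0, 0.295, 0, 1], [-0.27, 0, 0.37, 0, 1], [-0.325, 0, 0.445, 0, 1], [-0.38, 0, 0.52, 0, 1], [-0.435, 0, 0.595, 0, 1], [-0.485, 0, 0.665, 0, 1], [-0.528, 0, 0.724, 0, 1], [-0.558, 0, 0.765, 0, 1], [-0.578, 0, 0.792, 0, 1], [-0.588, 0, 0.806, 0, 1], [-0.588, 0, 0.806, 0, 1], [-0.588, 0, 0.806, 0, 1]]])

```text
time: 29.3
tcp_pos: [0.6075, -0.2061, 0.0818]
eef_rot: [[-0.981, -0.001, -0.192], [0.192, 0.0, -0.981], [0.001, -1.0, -0.0]]
contact_force: [-0.1, 0.3, -0.7]
gripper_width: 0.0331
```

```bash
python3 go.py 0.6084 -0.2063 0.019 169
```

```text
t 29.3 p [ 0.6075 -0.2061  0.0818] yaw 168.9 F [-0.1  0.3 -0.7] w 0.0331 j [ -4.  31.  -8.  -0. -51.  -7.]
d [-0.003  0.157  0.   ] spin -0.001 or 1.999 rows>= 1.3
```

>>> send_rows(targets=[[[-0.001, 0.015, 0, 0, 1], [-0.001, 0.045, 0, 0, 1], [-0.001, 0.08, 0, 0, 1], [-0.001, 0.11, 0, 0, 1], [-0.001, 0.13, 0, 0, 1], [-0.001, 0.143, 0, 0, 1], [-0.001, 0.149, 0, 0, 1], [-0.001, 0.153, 0, 0, 1], [-0.001, 0.155, 0, 0, 1], [-0.001, 0.157, 0, 0, 1], [-0.001, 0.157, 0, 0, 1]]])

```text
time: 30.4
tcp_pos: [0.6085, -0.2069, 0.0196]
eef_rot: [[-0.981, 0.001, -0.193], [0.193, -0.0, -0.981], [-0.001, -1.0, -0.0]]
contact_force: [-0.1, 0.6, -1.0]
gripper_width: 0.0327
```

```bash
python3 go.py 0.6084 -0.2063 0.0185 169
python3 - <<'E'
from h import *
im=get_image("side");cv2.imwrite("pics/side15.png",cv2.resize(im[150:320,320:550,::-1],None,fx=3.4,fy=3.4,interpolation=cv2.INTER_CUBIC))
E
```

```text
t 30.4 p [ 0.6085 -0.2069  0.0196] yaw 168.9 F [-0.1  0.6 -1. ] w 0.0327 j [ -4.  36. -10.   0. -44.  -7.]
d [ 0.001  0.003 -0.001] spin -0.001 or 1.999 rows>= 0.0
```

View pics/side15.png

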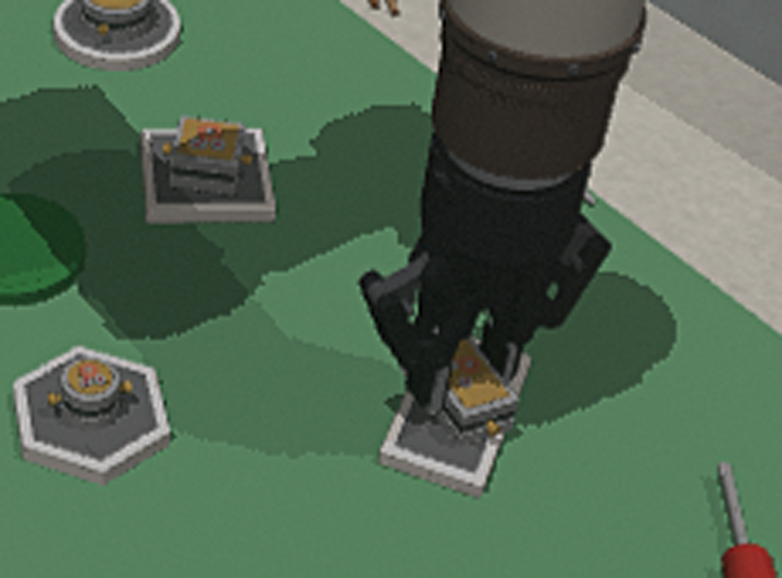

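>>> send_rows(targets=[[[0, 0.001, 0, 0, 1], [0, 0.002, 0, 0, 1], [0, 0.003, 0, 0, 1], [0, 0.004, 0, 0, 1]]])

```text
time: 30.85
tcp_pos: [0.6085, -0.2069, 0.0187]
eef_rot: [[-0.981, 0.0, -0.192], [0.192, -0.0, -0.981], [-0.0, -1.0, 0.0]]
contact_force: [-2.5, 1.8, 5.8]
gripper_width: 0.0329
```

>>> send_rows(targets=[[[0, 0, 0, 0, 0.5], [0, 0, 0, 0, 0], [0, 0, 0, 0, -0.4], [0, 0, 0, 0, -0.7], [0, 0, 0, 0, -1], [0, 0, 0, 0, -1], [0, 0, 0, 0, -1], [0, -0.03, 0, 0, -1], [0, -0.08, 0, 0, -1], [0, -0.14, 0, 0, -1], [0, -0.2, 0, 0, -1], [0, -0.2, 0, 0, -1]]])

```text
time: 32.05
tcp_pos: [0.6112, -0.2074, 0.103]
eef_rot: [[-0.981, 0.009, -0.192], [0.192, -0.002, -0.981], [-0.009, -1.0, 0.0]]
contact_force: [0.5, -0.8, 1.4]
gripper_width: 0.0856
```

```bash
python3 go.py 0.435 -0.1054 0.1 71.6
python3 - <<'E'
from h import *
im=get_image("side");cv2.imwrite("pics/side16.png",cv2.resize(im[150:320,320:550,::-1],None,fx=3.4,fy=3.4,interpolation=cv2.INTER_CUBIC))
E
```

```text
t 32.05 p [ 0.6112 -0.2074  0.103 ] yaw 169.0 F [ 0.5 -0.8  1.4] w 0.0856 j [ -4.  30.  -6.   0. -53.  -7.]
d [ 0.481  0.003 -0.166] spin -0.918 or 1.082 rows>= 9.6
```

View pics/side16.png

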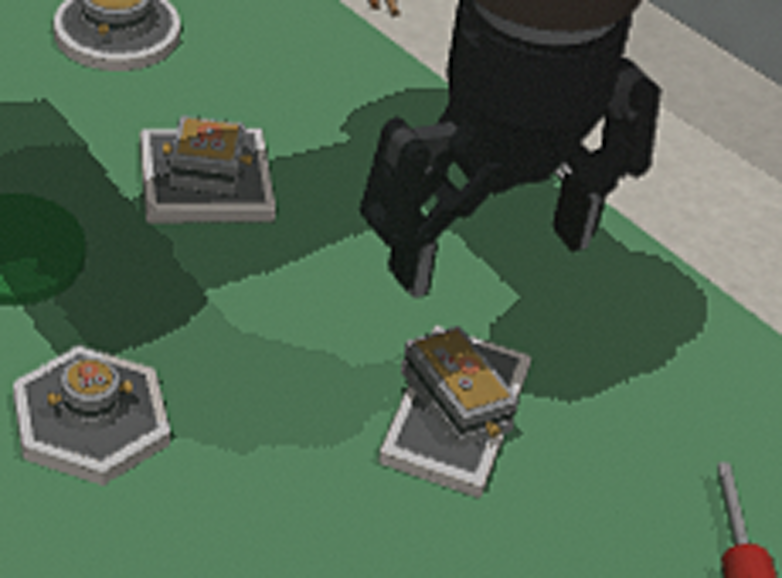

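>>> send_rows(targets=[[[0.03, 0, -0.01, -0.06, -1], [0.08, 0, -0.028, -0.15, -1], [0.14, 0, -0.048, -0.24, -1], [0.2, 0, -0.069, -0.33, -1], [0.26, 0, -0.09, -0.42, -1], [0.32, 0, -0.11, -0.51, -1], [0.37, 0, -0.128, -0.6, -1], [0.41, 0, -0.142, -0.69, -1], [0.45, 0, -0.155, -0.78, -1], [0.475, 0, -0.164, -0.87, -1], [0.481, 0, -0.166, -0.918, -1], [0.481, 0.02, -0.166, -0.918, -1], [0.481, 0.06, -0.166, -0.918, -1], [0.481, 0.1, -0.166, -0.918, -1], [0.481, 0.13, -0.166, -0.918, -1], [0.481, 0.13, -0.166, -0.918, -1], [0.481, 0.13, -0.166, -0.918, -1]]])

```text
time: 33.8
tcp_pos: [0.4323, -0.1048, 0.0453]
eef_rot: [[-0.318, -0.001, 0.948], [-0.948, -0.0, -0.318], [0.001, -1.0, -0.001]]
contact_force: [0.4, 0.8, -0.1]
gripper_width: 0.0854
```

```bash
python3 go.py 0.435 -0.1054 0.016 71.6
python3 - <<'E'
from h import *
im=get_image("side");cv2.imwrite("pics/side17.png",cv2.resize(im[150:320,260:490,::-1],None,fx=3.4,fy=3.4,interpolation=cv2.INTER_CUBIC))
E
```

```text
t 33.8 p [ 0.4323 -0.1048  0.0453] yaw -108.5 F [ 0.4  0.8 -0.1] w 0.0854 j [  7.  19. -38.   0. -33.  64.]
d [-0.001  0.073  0.007] spin -0.002 or 1.998 rows>= 0.6
```

View pics/side17.png

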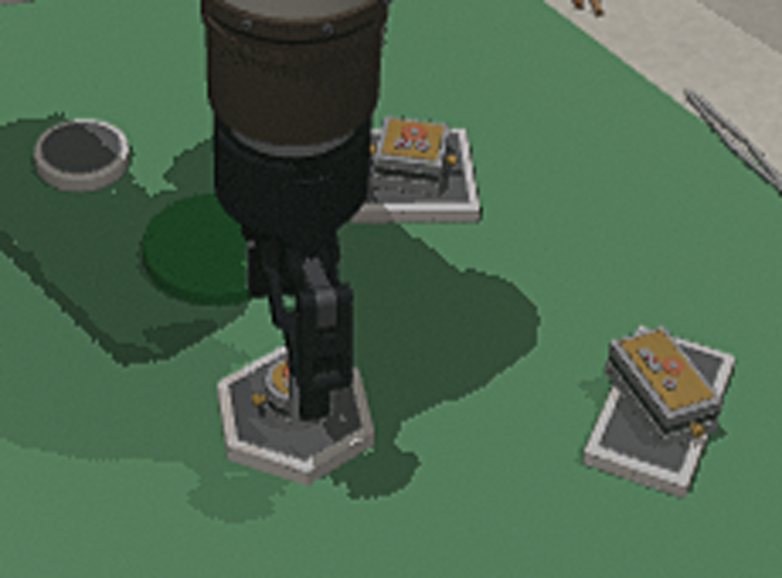

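>>> send_rows(targets=[[[0, 0.02, 0.004, 0, -1], [0, 0.04, 0.004, 0, -1], [0, 0.055, 0.004, 0, -1], [0, 0.065, 0.004, 0, -1], [0, 0.068, 0.004, 0, -0.7], [0, 0.068, 0.004, 0, -0.3], [0, 0.068, 0.004, 0, 0], [0, 0.068, 0.004, 0, 0.3], [0, 0.068, 0.004, 0, 0.6], [0, 0.068, 0.004, 0, 1], [0, 0.068, 0.004, 0, 1], [0, 0.068, 0.004, 0, 1], [0, 0.068, 0.004, 0, 1]]])

```text
time: 35.15
tcp_pos: [0.4341, -0.1051, 0.019]
eef_rot: [[-0.317, 0.001, 0.949], [-0.949, -0.0, -0.317], [-0.0, -1.0, 0.001]]
contact_force: [-1.5, 0.2, 4.8]
gripper_width: 0.03
```

```bash
python3 go.py 0.435 -0.1054 0.016 71.6
```

```text
t 35.15 p [ 0.4341 -0.1051  0.019 ] yaw -108.5 F [-1.5  0.2  4.8] w 0.03 j [  7.  22. -39.   0. -29.  64.]
d [0.    0.007 0.002] spin -0.001 or 1.999 rows>= 0.1
```

>>> send_rows(targets=[[[0, -0.01, 0, 0, 1], [0, -0.03, 0, 0, 1], [0, -0.06, 0, 0, 1], [0, -0.1, 0, 0, 1], [0, -0.14, 0, 0, 1], [0, -0.16, 0, 0, 1], [0, -0.16, 0, 0, 1]]])

```text
time: 35.85
tcp_pos: [0.4346, -0.1051, 0.0837]
eef_rot: [[-0.317, 0.003, 0.948], [-0.948, 0.0, -0.317], [-0.001, -1.0, 0.003]]
contact_force: [-0.4, 0.2, -0.7]
gripper_width: 0.0301
```

```bash
python3 go.py 0.4405 0.1534 0.083 71.6
python3 - <<'E'
from h import *
im=get_image("side");cv2.imwrite("pics/side18.png",cv2.resize(im[150:320,260:490,::-1],None,fx=3.4,fy=3.4,interpolation=cv2.INTER_CUBIC))
E
```

```text
t 35.85 p [ 0.4346 -0.1051  0.0837] yaw -108.5 F [-0.4  0.2 -0.7] w 0.0301 j [  7.  15. -35.   0. -40.  64.]
d [-0.618  0.002 -0.191] spin -0.001 or 1.999 rows>= 5.2
```

View pics/side18.png

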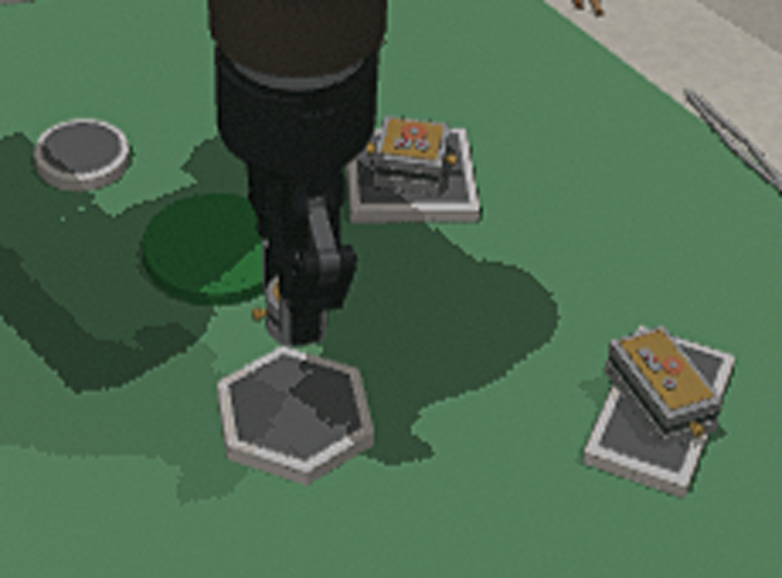

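>>> send_rows(targets=[[[-0.02, 0, -0.006, 0, 1], [-0.06, 0, -0.018, 0, 1], [-0.12, 0, -0.037, 0, 1], [-0.19, 0, -0.059, 0, 1], [-0.26, 0, -0.08, 0, 1], [-0.33, 0, -0.102, 0, 1], [-0.4, 0, -0.124, 0, 1], [-0.46, 0, -0.142, 0, 1], [-0.52, 0, -0.16, 0, 1], [-0.57, 0, -0.176, 0, 1], [-0.6, 0, -0.185, 0, 1], [-0.615, 0, -0.19, 0, 1], [-0.618, 0, -0.191, 0, 1], [-0.618, 0, -0.191, 0, 1], [-0.618, 0, -0.191, 0, 1]]])

```text
time: 37.4
tcp_pos: [0.4395, 0.1528, 0.0824]
eef_rot: [[-0.318, -0.001, 0.948], [-0.948, -0.0, -0.318], [0.0, -1.0, -0.0]]
contact_force: [-0.1, -1.1, -1.4]
gripper_width: 0.0297
```

```bash
python3 go.py 0.4405 0.1534 0.0195 71.6
```

```text
t 37.4 p [0.4395 0.1528 0.0824] yaw -108.5 F [-0.1 -1.1 -1.4] w 0.0297 j [ 39.  17. -33.  -0. -40.  32.]
d [-0.002  0.157  0.002] spin -0.002 or 1.998 rows>= 1.3
```

>>> send_rows(targets=[[[-0.001, 0.015, 0.001, 0, 1], [-0.001, 0.045, 0.001, 0, 1], [-0.001, 0.08, 0.001, 0, 1], [-0.001, 0.11, 0.001, 0, 1], [-0.001, 0.13, 0.001, 0, 1], [-0.001, 0.143, 0.001, 0, 1], [-0.001, 0.149, 0.001, 0, 1], [-0.001, 0.153, 0.001, 0, 1], [-0.001, 0.155, 0.001, 0, 1], [-0.001, 0.157, 0.001, 0, 1], [-0.001, 0.157, 0.001, 0, 1]]])

```text
time: 38.5
tcp_pos: [0.4404, 0.1539, 0.0199]
eef_rot: [[-0.317, 0.0, 0.948], [-0.948, 0.0, -0.317], [-0.0, -1.0, 0.0]]
contact_force: [0.2, -0.6, -0.7]
gripper_width: 0.0299
```

```bash
python3 go.py 0.4405 0.1534 0.019 71.6
python3 - <<'E'
from h import *
im=get_image("side");cv2.imwrite("pics/side19.png",cv2.resize(im[100:270,200:430,::-1],None,fx=3.4,fy=3.4,interpolation=cv2.INTER_CUBIC))
E
```

```text
t 38.5 p [0.4404 0.1539 0.0199] yaw -108.5 F [ 0.2 -0.6 -0.7] w 0.0299 j [ 39.  23. -36.  -0. -31.  32.]
d [0.001 0.002 0.001] spin -0.001 or 1.999 rows>= 0.0
```

View pics/side19.png

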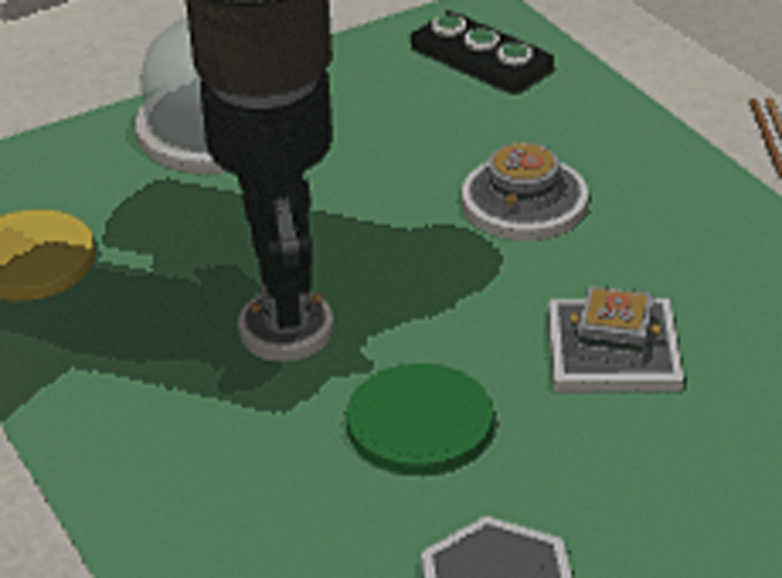

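>>> send_rows(targets=[[[0, 0.001, 0, 0, 1], [0, 0.002, 0, 0, 1], [0, 0.003, 0, 0, 1], [0, 0.004, 0, 0, 1]]])

```text
time: 38.95
tcp_pos: [0.4404, 0.1539, 0.019]
eef_rot: [[-0.317, 0.0, 0.949], [-0.949, -0.0, -0.317], [0.0, -1.0, 0.0]]
contact_force: [-3.7, -1.5, 11.2]
gripper_width: 0.0299
```

>>> send_rows(targets=[[[0, -0.001, 0, 0, 0.5], [0, -0.001, 0, 0, 0], [0, -0.001, 0, 0, -0.4], [0, -0.001, 0, 0, -0.7], [0, -0.001, 0, 0, -1], [0, -0.001, 0, 0, -1], [0, -0.001, 0, 0, -1], [0, -0.03, 0, 0, -1], [0, -0.08, 0, 0, -1], [0, -0.15, 0, 0, -1], [0, -0.25, 0, 0, -1], [0, -0.35, 0, 0, -1], [0, -0.45, 0, 0, -1], [0, -0.5, 0, 0, -1], [0, -0.5, 0, 0, -1]]])

```text
time: 40.45
tcp_pos: [0.4418, 0.1548, 0.2216]
eef_rot: [[-0.317, 0.007, 0.949], [-0.949, 0.004, -0.317], [-0.006, -1.0, 0.005]]
contact_force: [-0.4, -0.0, 0.5]
gripper_width: 0.0853
```

```bash
python3 go.py 0.195 0.5 0.23 71.6
```

```text
t 40.45 p [0.4418 0.1548 0.2216] yaw -108.5 F [-0.4 -0.   0.5] w 0.0853 j [ 39.   7. -22.   0. -61.  32.]
d [-0.623 -0.021 -0.858] spin -0.001 or 1.999 rows>= 8.5
```

>>> send_rows(targets=[[[-0.05, -0.01, -0.07, 0, -1], [-0.1, -0.02, -0.14, 0, -1], [-0.16, -0.02, -0.22, 0, -1], [-0.22, -0.02, -0.3, 0, -1], [-0.28, -0.02, -0.385, 0, -1], [-0.34, -0.02, -0.47, 0, -1], [-0.4, -0.02, -0.55, 0, -1], [-0.46, -0.02, -0.63, 0, -1], [-0.52, -0.02, -0.72, 0, -1], [-0.58, -0.02, -0.8, 0, -1], [-0.62, -0.02, -0.858, 0, -1], [-0.62, -0.02, -0.858, 0, -1], [-0.62, -0.02, -0.858, 0, -1]]])

```text
time: 41.75
tcp_pos: [0.1928, 0.4972, 0.2245]
eef_rot: [[-0.316, -0.001, 0.949], [-0.949, -0.003, -0.316], [0.003, -1.0, 0.0]]
contact_force: [0.3, 0.6, 0.5]
gripper_width: 0.0854
```

Run:
```python
from h import *
for n in ["top","side"]: cv2.imwrite(f"pics/{n}20.png",get_image(n)[:,:,::-1])
im=cv2.imread("pics/top20.png"); cv2.imwrite("pics/crop_top20.png",cv2.resize(im[110:240,250:450],None,fx=4,fy=4,interpolation=cv2.INTER_CUBIC))
im=cv2.imread("pics/side20.png"); cv2.imwrite("pics/crop_side20.png",cv2.resize(im[80:300,230:490],None,fx=3,fy=3,interpolation=cv2.INTER_CUBIC)[:600])
```

```text
(no output)
```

View pics/crop_top20.png

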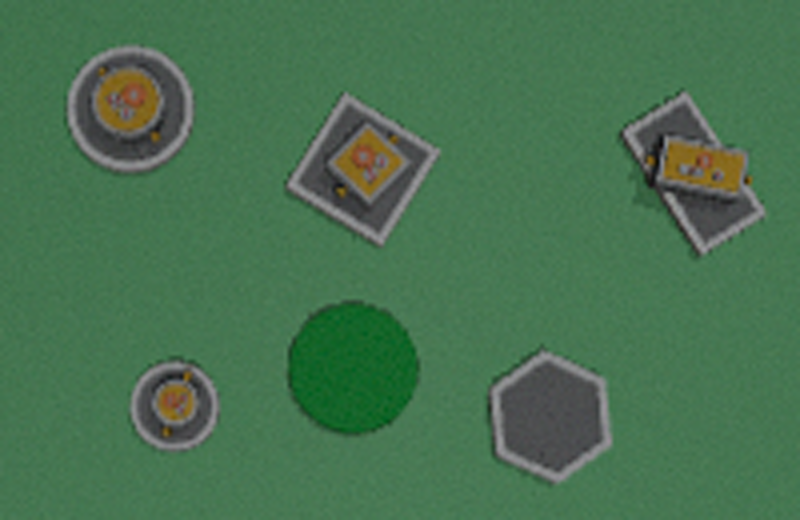

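View pics/crop_side20.png

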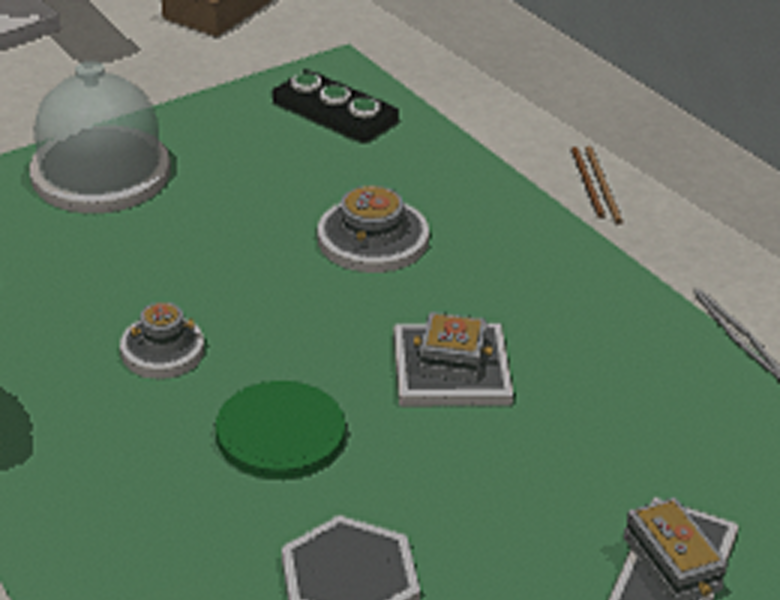

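Run:
```python
from fit import *
for k,c,s in [('LR',(128,101),[(102,71),(155,137)]),('SQ',(367,163),[(393,140),(342,191)]),('OB',(704,165),[(650,161),(747,181)]),('SR',(175.5,401),[(187,377),(166,432)])]:
    a=W(*c,.039); b=(W(*s[0],.025)+W(*s[1],.025))/2
    print(k,'plate',((a-st[k])*1000).round(1),'screws',((b-st[k])*1000).round(1),'mm')
print(w2p('top',[.51,.39,0]), status.get_state()['contact_force'].round(2))
```

```text
LR plate [-1.2 -0.3] screws [0.3 0.5] mm
SQ plate [-2.1 -0.1] screws [-0.8 -1.4] mm
OB plate [-0.3  0.2] screws [-1.5  0.3] mm
SR plate [ 0.8 -0.9] screws [-0.5 -1. ] mm
[209.58649997 185.56623641] [-0.47  0.16  0.4 ]
```

All four are within about 2 mm of their stand centres, so I am handing the job in.

```bash
python3 -c "
from workcell import ctrl
print(ctrl.close_job())"
```

```text
the job is handed in; nothing more can be done
None
```

All four holders are on the stands of their own shape, and the job was handed in after about 42 s of the 134 s allowed. No verdict was reported.

I parked the small round on the hexagon, then moved the large round, the square and the oblong to their stands. The small round went last, from the hexagon to its own stand. Each holder was lowered until the wrist force showed contact before I opened the gripper. For the large round this reading was faint, so I lowered it about another 0.5–1 mm before opening.

**Last checks:** In the final top picture, each holder's plate and clamp screws measured within about 2 mm of its stand's centre (12 mm allowed). I read the pixel positions by hand. In both views the holders stand upright and the hexagon is empty. The dust dome looks undisturbed in the side view, though I did not measure it. The arm ended clear of everything with the gripper open.

**Disagreements:**
- The networks also offered the yellow and green discs as the large round stand, with higher scores than the white one. I used the white stand.
- The side camera sat about one pixel (roughly 2 mm) off the top one, within the stated calibration error.
- The gripper read 1–2 mm under the nominal holder widths.

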